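# Glue up a drawer tray front in the bench clamp

### The job

The blue front panel of the grey drawer tray has fresh glue on its edges: first fold it up with the gripper, not with the jaw, until it stands upright and shut against the tray. Then pump the teal trigger of the bench clamp (never shove the toothed bar) until the black rubber jaw presses the panel and holds the tray snug against the wooden stop, firmly but gently, as a hard squeeze cracks the plastic. Finish while still holding the trigger squeezed to keep that pressure on, and leave everything else on the bench where it is.

Things in the scene. Friction and masses are not known exactly. Their poses are not given: they have to be found in the camera images.
- clamp: gluing jig fixed to the bench: plywood board 520 x 170 mm, top 15 mm up, with a pistol-grip ratchet clamp and, at the far end, a wood stop. Origin under the trigger's pivot, on the bench; x runs along the toothed bar towards the stop, z up. Board: x -150 to 370, y -85 to 85 mm. Grey clamp housing: x -52 to 32 mm, 26 mm wide, top 113 mm up. Glue bottle and spare divider lie behind it on the board
- handle_back (a point): middle of the back face (away from the stop) of the clamp's fixed black handle, at clamp x = -37, y = 0, 162 mm above the bench: the height to take handle and trigger together. The handle stands upright, 20 mm thick along x, 28 mm wide, top 201 mm above the bench
- trigger_front (a point): point on the trigger's front face (towards the stop), 60 mm up from the pivot, about 163 mm above the bench. Teal blade 12 mm thick, 20 mm wide, in front of the handle; its top, 191 mm above the bench, leans 6 mm farther forward. Handle plus trigger are 54 mm thick here let go, 37 mm squeezed: the point moves 17 mm back to the handle; a spring returns it
- trigger (a joint): 0 let go, 0.28 rad squeezed; its spring gives 3.5 to 5 N at trigger_front. A full squeeze drives the bar about 10 mm (two teeth; part squeezes less) through a pawl. On letting go a second pawl holds the bar, which slips back up to 5 mm to the last tooth. Pressing, 1 mm at trigger_front moves the bar 0.77 mm and 1 N there gives 1.3 N at the jaw
- bar (a joint): how far the toothed bar has been driven towards the stop, m: 0 fully back, 0.105 at most. The steel bar is 10 mm wide, 16 mm high, its middle 47 mm above the bench
- jaw_face (a point): the centre of the jaw's flat front face: a round black rubber jaw, 32 mm across, on the front end of the bar, 47 mm above the bench. It moves with the bar
- jaw (a joint): how far the rubber jaw is pressed back on its cushion, m: 0 free, 0.010 at most. The cushion gives 5 N per mm: 2 to 5 mm is a good firm but gentle pressure, 8 mm cracks the panel
- stop_face (a point): middle of the stop's face that looks to the clamp (150 mm wide, 45 mm high), at clamp x = 318, y = 0, 41 mm above the bench
- tray: loose grey drawer tray on the board, 150 long, 130 wide, 50 mm high, walls 4 mm, about 0.6 kg, between jaw and stop, its back wall within 6 mm of the stop. Origin: centre of its underside, x axis to the stop. Its end towards the jaw, 75 mm from the origin, is closed only by the blue panel, whose outer face when shut is 79 mm from the origin
- tray_back (a point): the middle of the outer face of the tray's back wall, 26 mm above the tray's underside; it bears on the stop when the tray is pushed home
- panel (a joint): angle of the blue front panel: 0 upright and shut against the tray's end, growing as it leans outwards and down towards the jaw, 1.25 rad at most. The hinge is stiff and the panel stays where it is left; moving it takes about 0.03 N m. Its free edge swings up on a 44 mm radius as it is folded
- panel_edge (a point): middle of the free (upper) edge of the blue panel, 44 mm from the hinge line. The panel is 130 mm wide, 43 mm high, 4 mm thick, hinged along its lower edge 6 mm above the tray's underside at the end towards the jaw; shut, its upper edge is level with the tray's rim
- glue_bottle: cream glue bottle, 30 mm across, 82 mm tall, on the board: leave alone
- divider: spare pale divider plate, 60 x 34 x 6 mm, flat on the board: leave alone
- syrup: amber bottle, 60 mm across, 125 mm tall: leave alone
- jar: white jar with a blue lid, 64 mm across, 75 mm tall: leave alone
- carton_a: medicine carton 55 x 120 x 45 mm: leave alone
- carton_b: medicine carton 70 x 90 x 60 mm: leave alone
- spatula: counting spatula, 180 mm long, flat on the bench: leave alone
- tape_roll: roll of label tape lying flat, 70 mm across, 22 mm high: leave alone

How it is judged:
By the outcome, as a careful person would: the job done as asked, in the order asked, and still so for the second after the job is handed in, while the arm keeps its last pose, push and grip.
It also fails if it takes over 64 s, if anything falls off the work surface, if the arm or the gripper's body presses on something with over 40 N, if the wrist force passes 120 N, or if a joint passes its speed limit or range.

### The arm

A 6-joint arm with a two-finger parallel gripper is mounted at the origin on the work surface. World frame = base frame: x ahead of the robot, y to its left, z up, the work surface at z = 0. Lengths are in m, angles in rad, forces in N, time in s.
With the tool pointing down it reaches from about 0.35 to 0.975 m from the base axis. Payload 4.9 kg.
Tool frame: the origin (TCP) lies at the very end of the fingers, on their centre line; the grasp point (between the pads) lies 19 mm behind it; x points along the fingers, y is the direction in which the jaws open and shut, and the axes are right-handed (so a half turn about x gives the same grasp; the last joint's range is limited). The gripper opens to 85 mm and grips with 20 to 120 N. Pads are 22 mm wide; open, the fingers measure 114 mm over their backs; the gripper's body (76 mm by 85 mm) begins 54 mm behind the grasp point. The pads swing forward as they close: fully open they stand 13 mm farther back than shut.
Start: joints at [-1.279, 0.053, 1.613, -0, 1.476, -0.119], TCP at [0.25, -0.573, 0.231] pointing down, gripper open.
Joint ranges: [-3.01, 3.01], [-1.01, 2.22], [0.06, 2.58], [-1.02, 4.17], [0.09, 2.62], [-3.14, 3.14]. Speed limits (rad/s): [2.57, 2.57, 3.14, 3.14, 3.14, 3.14].

### API

Orientations are given as a rotation vector (axis times angle).
In Python, from station import ctrl gives the robot as it stands. The module is installed in compiled form; this text tells all that it offers.
- The arm moves only by the shell command python3 -m handwheel 'ROWS' [FORCE]. ROWS is JSON, one flat list of numbers, 7 for each row, row after row: the opening, from 0 (shut) to 1 (fully open), then the shift along the tool's x, y, z in m, then the turn, a rotation vector about the tool's x, y, z in degrees. A call has 1 to 12 rows; each row is the pose to reach, as a shift and turn from the pose commanded when the call began, along the tool's axes at that moment; what a row does not reach only later rows make up. A row lasts 1/12 s, in which the tool goes at most 41.7 mm and 7.16 degrees, less where a joint would pass 70% of its speed; a pose out of reach is approached as far as the arm can. A call with a gripper value outside its range is refused whole. The fingers move at their own pace and stop on an object; FORCE is the grip in N (left out, the last holds). Time passes only in rows, so rows that repeat a pose let the fingers close. It gives the time, the measured TCP pose, the force and the opening at its end, in the units of the state.
- ctrl.get_obs(): the state, without advancing time (a new reading comes with each control period).
- ctrl.get_image(name): name is "scene" or "side" or "wrist"; returns (picture, depth): 480x640x3 uint8, blue, green, red; 480x640 float32, m along the optical axis (not along the pixel's ray), 0 where there is no reading.
- ctrl.camera_params(name): a dict with "fov_y" (degrees; the focal length in pixels is half the picture's height over the tangent of half this angle, whatever the lens; pixels are square), "cx", "cy" (the principal point, pixels), "dist_coeffs" ([k1, k2, p1, p2, k3] as OpenCV has them; the pictures are not rectified), "R" (3x3) and "t" (3): a world point X has camera coordinates R X + t; the wrist camera has in their place "hand_eye" (4x4, takes a point from camera to tool coordinates, whose origin is the TCP and whose axes are the tool frame's). Camera axes: x right, y down, z forward; pixel columns grow to the right and rows downward; lengths in m; the calibration is good to about 2 mm. A picture is of the moment at which its call begins: read the wrist's pose just before it. camera_params takes no time and is no camera call.
- ctrl.finish_job(): hands the job in, once; it reports no verdict.
The state is a dict: "t": time; "q": joint angles; "dq": joint speeds; "effort": joint torques, N m; "tool_pos": TCP position; "tool_rot": TCP orientation; "contact_force": force on the tool from outside, world axes, zero at the start; "wrist_torque": the same for the moment, N m; "opening": finger opening in m.
Only numpy, scipy, OpenCV 4.12 (cv2) and the standard library are available. Lean on these libraries where they do the work, as an engineer would, in place of code of your own. Each camera call takes 0.05 s, during which the arm holds its last target.

## Working session

There is one attempt and no reset: what is moved stays moved. The work goes in short steps, Python scripts to look and compute and a shell command to move; the robot and the scene stay as the last step left them, time stands still between calls to the robot, and variables do not carry over. Pictures are saved under pics/ and viewed, and the job is handed in when it is done.

```bash
mkdir -p pics
cat > h.py <<'E'
import numpy as np, cv2
from station import ctrl
from scipy.spatial.transform import Rotation as Ro
def K(p):
    f=240/np.tan(np.radians(p['fov_y'])/2); return np.array([[f,0,p['cx']],[0,f,p['cy']],[0,0,1]])
def pose():
    o=ctrl.get_obs(); T=np.eye(4); T[:3,:3]=Ro.from_rotvec(o['tool_rot']).as_matrix(); T[:3,3]=o['tool_pos']; return T
def cam(name,T=None):
    "returns K,dist,Rwc,cam centre"
    p=ctrl.camera_params(name)
    if name=='wrist':
        M=(T if T is not None else pose())@np.array(p['hand_eye']); return K(p),np.array(p['dist_coeffs']),M[:3,:3],M[:3,3]
    R=np.array(p['R']);t=np.array(p['t']); return K(p),np.array(p['dist_coeffs']),R.T,-R.T@t
def ray(c,uv):
    k,d,R,C=c
    n=cv2.undistortPoints(np.array(uv,float).reshape(-1,1,2),k,d).reshape(-1,2)
    return C,(np.c_[n,np.ones(len(n))])@R.T
def plane(c,uv,z):
    C,r=ray(c,uv); return C+r*((z-C[2])/r[:,2:3])
def depthpts(c,uv,dep):
    C,r=ray(c,uv); uv=np.array(uv,int).reshape(-1,2); return C+r*dep[uv[:,1],uv[:,0]][:,None]
def proj(c,X):
    k,d,R,C=c; Rc=R.T
    return cv2.projectPoints(np.array(X,float).reshape(-1,1,3),cv2.Rodrigues(Rc)[0],-Rc@C,k,d)[0].reshape(-1,2)
E
python3 - <<'E'
from h import *
for n in ['scene','side','wrist']:
    T=pose(); im,d=ctrl.get_image(n); cv2.imwrite(f'pics/{n}0.png',im); np.savez(f'{n}0.npz',im=im,d=d,T=T)
    c=cam(n,T); print(n,c[3].round(3),c[2][:,2].round(2),(d>0).mean())
print(ctrl.get_obs())
E
```

```text
scene [ 1.338 -0.071  1.049] [-0.67  0.04 -0.74] 0.9962434895833333
side [ 0.264 -0.821  1.026] [ 0.18  0.66 -0.73] 0.9960677083333334
wrist [ 0.325 -0.541  0.373] [-0.3  -0.13 -0.95] 0.9959830729166667
{'t': 0.15, 'q': array([-1.27899948e+00,  5.32204825e-02,  1.61398439e+00, -4.25071172e-05,
        1.47600587e+00, -1.19004619e-01]), 'dq': array([ 1.96092156e-03, -1.43630972e-03, -3.55366831e-03,  4.34460275e-04,
        1.49335016e-03, -9.41983386e-06]), 'effort': array([ 5.84233167e-04, -3.94242203e+01, -3.70721626e+01, -1.22184929e-04,
        4.65242381e-03, -1.39560137e-05]), 'tool_pos': array([ 0.2494345 , -0.5725321 ,  0.23033251]), 'tool_rot': array([ 1.99568246,  0.41746069, -1.99605306]), 'contact_force': array([ 0.46290649, -0.4283339 ,  0.29998572]), 'wrist_torque': array([ 0.02543145, -0.02719001,  0.00274543]), 'opening': 0.08544727471506863}
```

View pics/scene0.png

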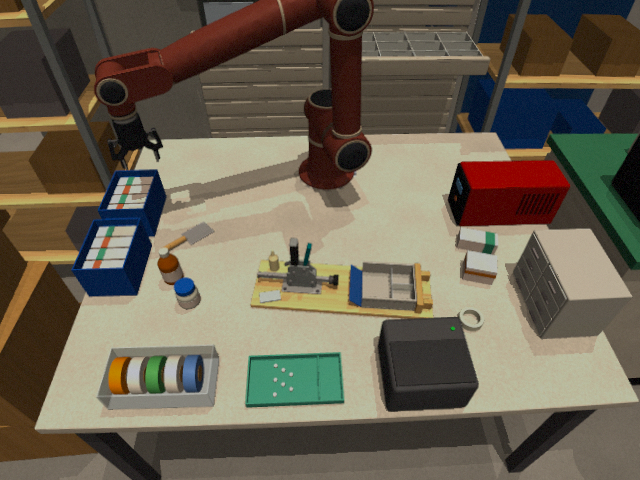

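View pics/side0.png

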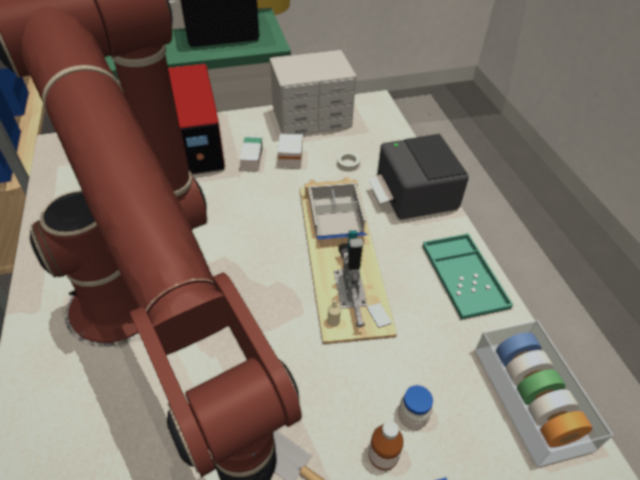

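Run:
```python
from h import *
im=np.load('scene0.npz')['im']
cv2.imwrite('pics/s1.png',cv2.resize(im[225:325,240:440],None,fx=4,fy=4,interpolation=cv2.INTER_CUBIC))
im=np.load('side0.npz')['im']
cv2.imwrite('pics/s2.png',cv2.resize(im[170:345,290:410],None,fx=3.4,fy=3.4,interpolation=cv2.INTER_CUBIC))
```

```text
(no output)
```

View pics/s1.png

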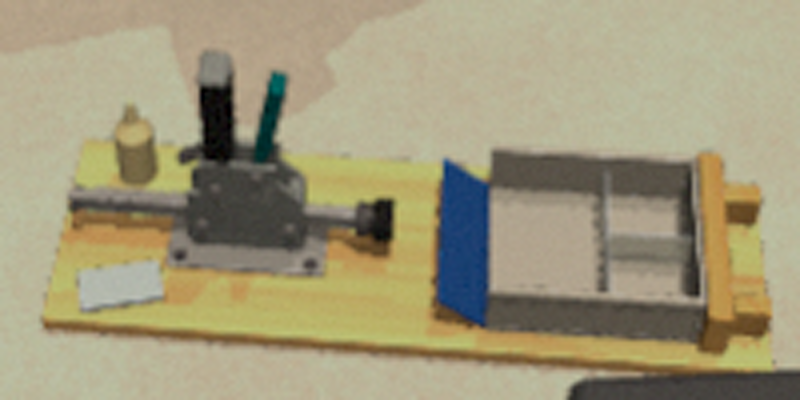

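View pics/s2.png

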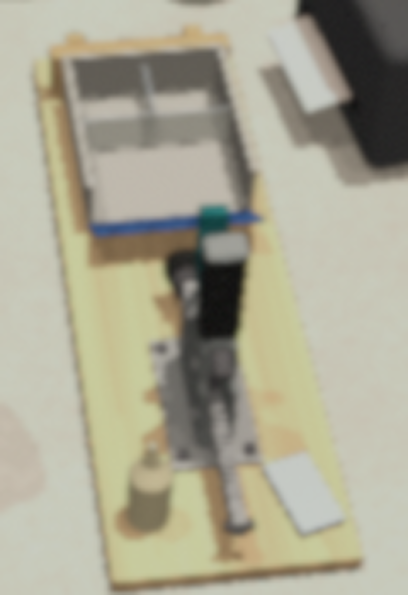

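View pics/wrist0.png

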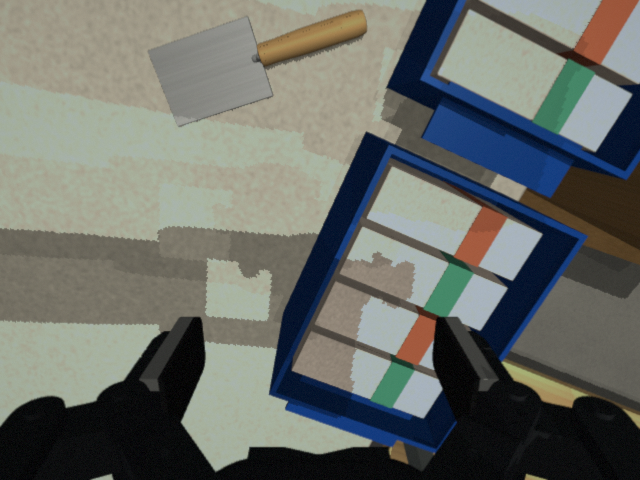

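```bash
cat > m.py <<'E'
from h import *
def board(name,f,T=None):
    z=np.load(f); im,d=z['im'],z['d']; c=cam(name,z['T'])
    hsv=cv2.cvtColor(im,cv2.COLOR_BGR2HSV)
    v,u=np.nonzero((hsv[...,1]>60)&(d>0))
    X=depthpts(c,np.c_[u,v],d)
    m=(abs(X[:,2]-.015)<.006)&(X[:,0]>.3)&(X[:,0]<1)&(abs(X[:,1])<.6)
    im2=np.zeros(d.shape,np.uint8); im2[v[m],u[m]]=255
    im2=cv2.morphologyEx(im2,cv2.MORPH_OPEN,np.ones((2,2)))
    n,l,s,_=cv2.connectedComponentsWithStats(cv2.dilate(im2,np.ones((5,5))))
    k=1+np.argmax(s[1:,4]); v,u=np.nonzero((l==k)&(im2>0))
    X=plane(c,np.c_[u,v],.015)
    return cv2.minAreaRect((X[:,:2]*1000).astype(np.float32)),X
if __name__=='__main__':
    for n in ['scene','side']:
        r,X=board(n,n+'0.npz'); print(n,r,cv2.boxPoints(r).round(0).tolist())
E
python3 m.py
python3 - <<'E'
from h import *
z=np.load('scene0.npz');c=cam('scene')
uv=np.array([[43,322],[83,138],[775,364]])/4+[240,225]
print(plane(c,uv,.015).round(3))
# handle top, trigger top
print(plane(c,np.array([[217,58]])/4+[240,225],.201).round(4),plane(c,np.array([[277,77]])/4+[240,225],.191).round(4))
c=cam('side')
print(plane(c,np.array([[225,248],[221,240]])/3.4+[290,170],.201).round(4),plane(c,np.array([[214,214]])/3.4+[290,170],.191).round(4))
E
```

```text
scene ((572.9530029296875, 24.636978149414062), (516.9695434570312, 173.78030395507812), 82.30377960205078) [[452.0, -220.0], [624.0, -243.0], [694.0, 269.0], [521.0, 292.0]]
side ((553.3123779296875, -71.10847473144531), (350.5653076171875, 163.8565673828125), 81.98786926269531) [[448.0, -233.0], [610.0, -256.0], [659.0, 91.0], [497.0, 114.0]]
[[ 0.623 -0.243  0.015]
 [ 0.451 -0.223  0.015]
 [ 0.681  0.271  0.015]]
[[ 0.5446 -0.1106  0.201 ]] [[ 0.5542 -0.0711  0.191 ]]
[[ 0.5461 -0.1195  0.201 ]
 [ 0.5457 -0.1123  0.201 ]] [[ 0.5516 -0.0807  0.191 ]]
```

Run:
```python
from h import *
print(pose().round(3)); print(np.array(ctrl.camera_params('wrist')['hand_eye']).round(3))
z=np.load('scene0.npz');c=cam('scene')
uv=np.array([[392,218],[440,300],[447,160],[488,326],[492,150]])/4+[240,225]
print(plane(c,uv[:1],.047).round(3)); print(depthpts(c,np.round(uv),z['d']).round(3))
```

```text
[[-0.001  0.399 -0.917  0.249]
 [ 0.002 -0.917 -0.399 -0.573]
 [-1.    -0.002 -0.     0.23 ]
 [ 0.     0.     0.     1.   ]]
[[ 0.001 -0.322  0.947 -0.142]
 [ 1.    -0.001 -0.001  0.001]
 [ 0.001  0.947  0.322 -0.082]
 [ 0.     0.     0.     1.   ]]
[[0.565 0.009 0.047]]
[[0.572 0.008 0.055]
 [0.637 0.038 0.045]
 [0.51  0.055 0.044]
 [0.64  0.073 0.018]
 [0.518 0.085 0.066]]
```

```bash
python3 -m handwheel '[1,-0.04,0,0,10,0,0, 1,-0.08,-0.03,-0.04,20,0,0, 1,-0.12,-0.06,-0.08,31,0,0, 1,-0.12,-0.09,-0.12,31,0,0, 1,-0.12,-0.11,-0.155,31,0,0, 1,-0.12,-0.13,-0.19,31,0,0, 1,-0.12,-0.15,-0.22,31,0,0, 1,-0.12,-0.17,-0.25,31,0,0, 1,-0.12,-0.2,-0.285,31,0,0, 1,-0.12,-0.2,-0.285,31,0,0, 1,-0.12,-0.2,-0.285,31,0,0]' && python3 -m handwheel '[1,0,-0.04,-0.015,0,0,0, 1,0,-0.075,-0.032,0,0,0, 1,0,-0.11,-0.05,0,0,0, 1,0,-0.145,-0.065,0,0,0, 1,0,-0.18,-0.08,0,0,0, 1,0,-0.215,-0.095,0,0,0, 1,0,-0.25,-0.11,0,0,0, 1,0,-0.29,-0.125,0,0,0, 1,0,-0.318,-0.142,0,0,0, 1,0,-0.318,-0.142,0,0,0, 1,0,-0.318,-0.142,0,0,0, 1,0,-0.318,-0.142,0,0,0]'
python3 - <<'E'
from h import *
T=pose(); im,d=ctrl.get_image('wrist'); cv2.imwrite('pics/w1.png',im); np.savez('w1.npz',im=im,d=d,T=T); print(T.round(4))
E
```

```text
t: 1.07
tool_pos: [0.4333, -0.2709, 0.3515]
tool_rot: [-2.159, 0.131, 2.155]
contact_force: [-1.1, -0.9, -0.3]
opening: 0.0856
t: 2.07
tool_pos: [0.6129, 0.0204, 0.3507]
tool_rot: [-2.153, 0.141, 2.155]
contact_force: [-0.6, -0.1, 0.8]
opening: 0.0852
[[-1.200e-03 -1.302e-01 -9.915e-01  6.129e-01]
 [-5.000e-04 -9.915e-01  1.302e-01  2.040e-02]
 [-1.000e+00  7.000e-04  1.100e-03  3.507e-01]
 [ 0.000e+00  0.000e+00  0.000e+00  1.000e+00]]
```

View pics/w1.png

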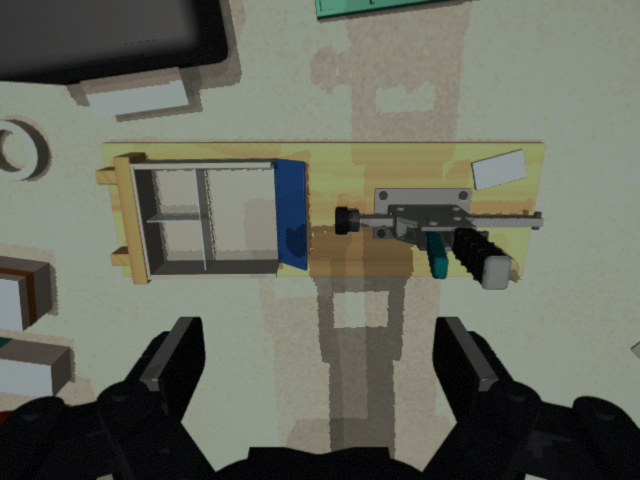

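```bash
cat > w1.py <<'E'
from h import *
z=np.load('w1.npz');c=cam('wrist',z['T'])
print('corners',plane(c,[[103,142],[544,143],[524,280]],.015).round(4).tolist())
print('bar',plane(c,[[360,219],[541,221]],.047).round(4).tolist(),'jaw',plane(c,[[336,220]],.047).round(4))
print('handle',plane(c,[[495,273]],.201).round(4),'trig',plane(c,[[440,271]],.191).round(4))
print('panel top edge/base',plane(c,[[307,159],[307,270]],.045).round(4).tolist(),plane(c,[[276,160],[278,264]],.03).round(4).tolist())
print('panelD',depthpts(c,[[300,180],[300,250],[285,180],[285,250]],z['d']).round(4).tolist())
print('tray rim back', depthpts(c,[[137,167],[145,272],[270,166],[272,272],[131,200],[135,240]],z['d']).round(4).tolist())
print('stop',depthpts(c,[[125,165],[138,275]],z['d']).round(4).tolist())
E
python3 w1.py
python3 - <<'E'
from h import *
im=np.load('w1.npz')['im']
cv2.imwrite('pics/w1b.png',cv2.resize(im[130:300,90:330],None,fx=3.3,fy=3.3,interpolation=cv2.INTER_CUBIC))
cv2.imwrite('pics/w1c.png',cv2.resize(im[130:300,320:560],None,fx=3.3,fy=3.3,interpolation=cv2.INTER_CUBIC))
E
```

```text
corners [[0.6835, 0.2623, 0.015], [0.6149, -0.2466, 0.015], [0.4409, -0.2291, 0.015]]
bar [[0.561, -0.0227, 0.047], [0.5311, -0.2304, 0.047]] jaw [[0.5634 0.0049 0.047 ]]
handle [[ 0.5488 -0.1138  0.201 ]] trig [[ 0.5516 -0.0733  0.191 ]]
panel top edge/base [[0.6366, 0.0284, 0.045], [0.5049, 0.047, 0.045]] [[0.6382, 0.0643, 0.03], [0.5114, 0.083, 0.03]]
panelD [[0.6148, 0.0393, 0.0466], [0.5318, 0.0516, 0.0456], [0.614, 0.0578, 0.0289], [0.5275, 0.0718, 0.0271]]
tray rim back [[0.6545, 0.2086, 0.063], [0.534, 0.234, 0.0609], [0.6369, 0.0676, 0.0638], [0.5143, 0.0867, 0.0604], [0.6199, 0.2262, 0.0606], [0.5737, 0.2354, 0.0594]]
stop [[0.658, 0.222, 0.0604], [0.5313, 0.2433, 0.0608]]
```

View pics/w1b.png

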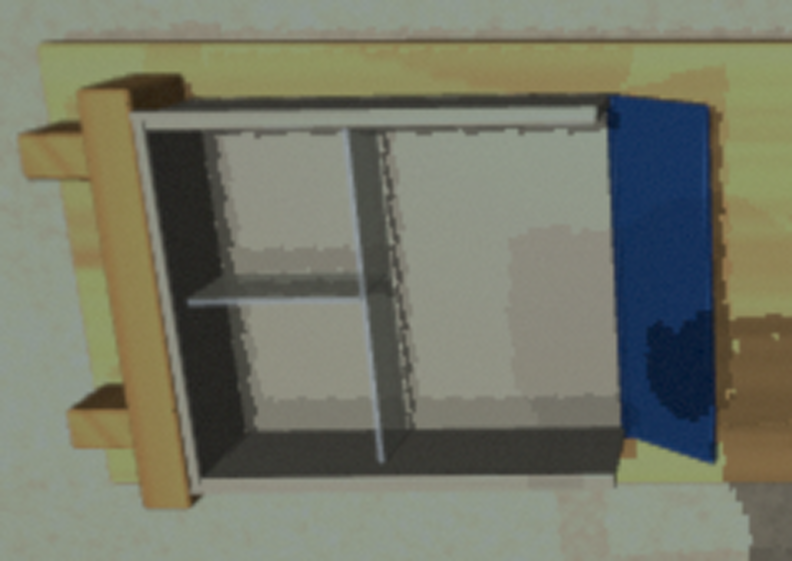

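View pics/w1c.png

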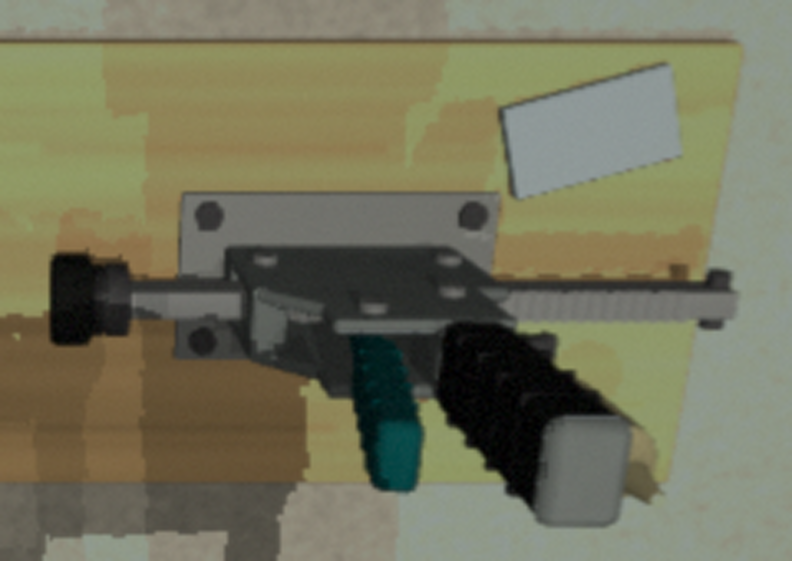

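```bash
cat > cl.py <<'E'
from h import *
a=np.radians(82.2); O=np.array([.551,-.0866,0]); Rc=np.array([[np.cos(a),-np.sin(a),0],[np.sin(a),np.cos(a),0],[0,0,1]])
def W(p): return O+Rc@np.array(p)
def C(p): return (np.array(p)-O)@Rc
def go(p,yaw_y):
    "shift in tool axes & turn to bring TCP to clamp p, tool down with y at clamp-yaw yaw_y(deg)"
    T=pose(); y=np.radians(yaw_y)+a; yy=np.array([np.cos(y),np.sin(y),0]); x=np.array([0,0,-1.]); G=np.c_[x,yy,np.cross(x,yy)]
    print('shift',(T[:3,:3].T@(W(p)-T[:3,3])).round(4),'turn',np.degrees(Ro.from_matrix(T[:3,:3].T@G).as_rotvec()).round(2))
def st():
    o=ctrl.get_obs(); print('t',round(o['t'],2),'tcp_c',(C(o['tool_pos'])*1000).round(1),'F_c',(Rc.T@o['contact_force']).round(1),'open',round(o['opening']*1000,1),'q6',o['q'][5].round(2))
E
python3 - <<'E'
from cl import *
st(); go([.103,0,.15],-90); go([.103,0,.15],90)
E
```

```text
t 2.12 tcp_c [114.  -46.8 351.1] F_c [-0.3  0.  -0.4] open 85.3 q6 1.61
shift [0.2011 0.0106 0.0467] turn [-8.973e+01  5.000e-02  0.000e+00]
shift [0.2011 0.0106 0.0467] turn [ 9.027e+01  0.000e+00 -5.000e-02]
```

```bash
python3 -m handwheel '[1,0,0,0.01,-7,0,0, 1,0,0.01,0.03,-14,0,0, 1,0.02,0.01,0.045,-21,0,0, 1,0.04,0.0106,0.0467,-28,0,0, 1,0.06,0.0106,0.0467,-35,0,0, 1,0.08,0.0106,0.0467,-42,0,0, 1,0.1,0.0106,0.0467,-49,0,0, 1,0.12,0.0106,0.0467,-56,0,0, 1,0.14,0.0106,0.0467,-63,0,0, 1,0.16,0.0106,0.0467,-70,0,0, 1,0.18,0.0106,0.0467,-77,0,0, 1,0.2,0.0106,0.0467,-84,0,0]'
python3 - <<'E'
from cl import *
st(); go([.103,0,.10],-90)
T=pose(); im,d=ctrl.get_image('side'); cv2.imwrite('pics/sd2.png',cv2.resize(im[130:380,250:450],None,fx=2.4,fy=2.4))
T=pose(); im,d=ctrl.get_image('wrist'); cv2.imwrite('pics/w2.png',im)
E
```

```text
t: 3.12
tool_pos: [0.565, 0.015, 0.1509]
tool_rot: [1.378, 1.09, -1.377]
contact_force: [0.6, 0.2, 0.3]
opening: 0.0851
t 3.12 tcp_c [ 1.025e+02 -1.000e-01  1.509e+02] F_c [ 0.2 -0.6  0.3] open 85.1 q6 0.13
shift [ 0.0509 -0.0002 -0.0005] turn [-5.45  0.01 -0.05]
```

View pics/sd2.png

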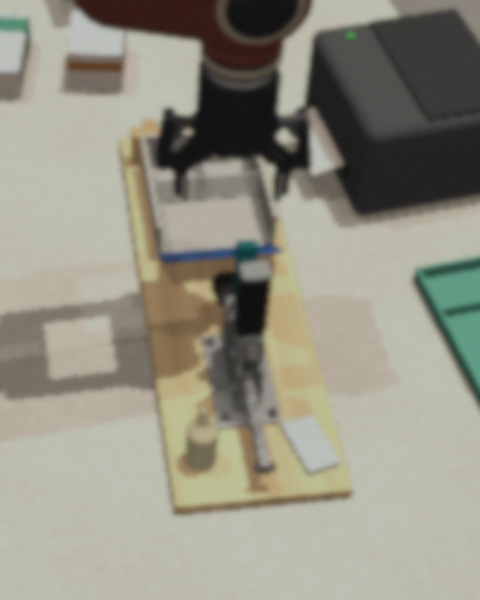

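View pics/w2.png

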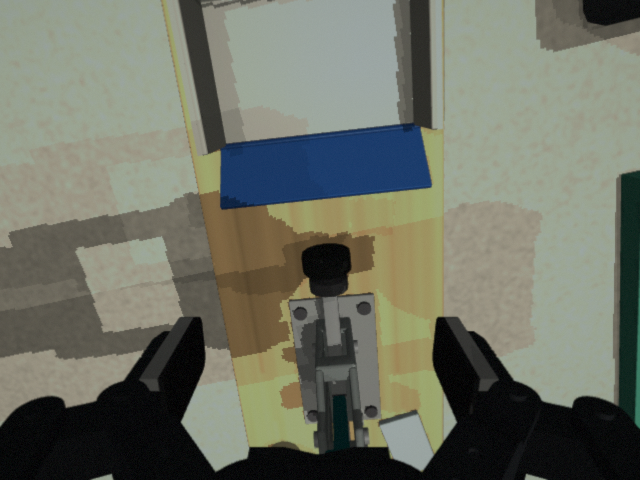

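```bash
python3 -m handwheel '[1,0.03,0,0,-5.4,0,0, 1,0.06,0,0,-5.4,0,0, 1,0.09,0,0,-5.4,0,0, 1,0.11,0,0,-5.4,0,0, 1,0.12,0,0,-5.4,0,0, 1,0.127,0,0,-5.4,0,0, 1,0.131,0,0,-5.4,0,0,1,0.131,0,0,-5.4,0,0]'
python3 - <<'E'
from cl import *
st(); go([.14,0,.02],-90)
for n in ['scene','wrist']:
  im,d=ctrl.get_image(n); cv2.imwrite(f'pics/{n}3.png',im if n=='wrist' else cv2.resize(im[215:335,240:440],None,fx=4,fy=4))
E
```

```text
t: 3.88
tool_pos: [0.5662, 0.0162, 0.0212]
tool_rot: [1.314, 1.138, -1.312]
contact_force: [-0.0, 0.2, -0.7]
opening: 0.0855
t 3.88 tcp_c [103.9  -1.1  21.2] F_c [ 0.2  0.1 -0.7] open 85.5 q6 0.04
shift [ 0.0012 -0.0013 -0.0361] turn [-0.34 -0.   -0.08]
```

View pics/scene3.png

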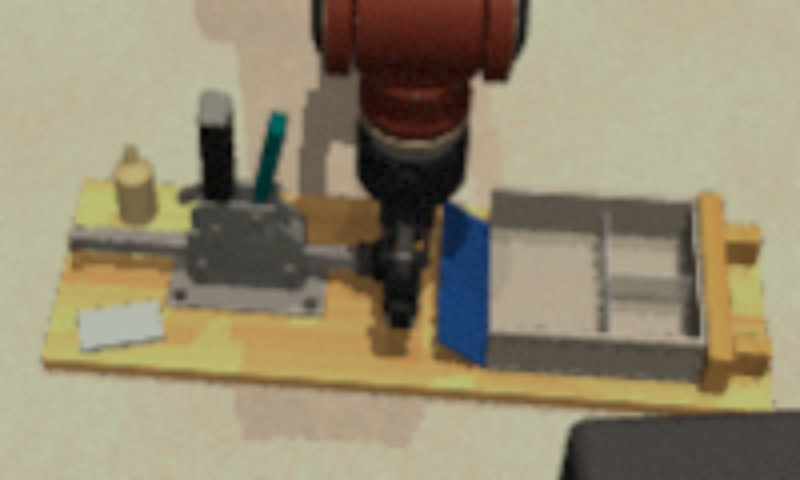

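View pics/wrist3.png

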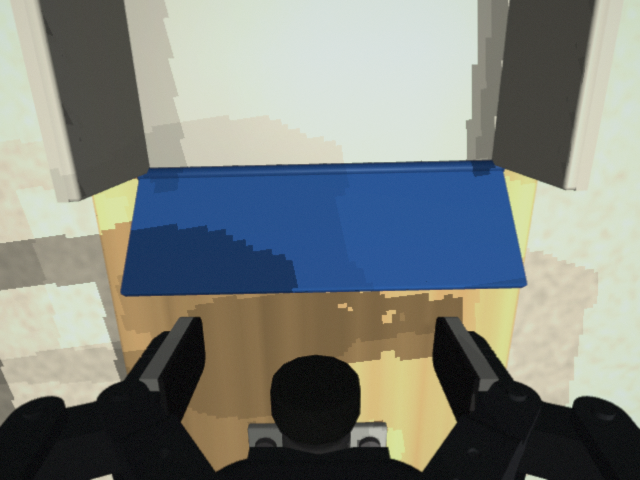

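```bash
python3 -m handwheel '[1,0,0,-0.006,0,0,0, 1,0,0,-0.012,0,0,0, 1,0,0,-0.018,0,0,0, 1,0,0,-0.024,0,0,0, 1,0,0,-0.029,0,0,0, 1,0,0,-0.034,0,0,0, 1,0,0,-0.038,0,0,0, 1,0,0,-0.042,0,0,0,1,0,0,-0.042,0,0,0]'
python3 - <<'E'
from cl import *
st()
for n in ['scene','wrist']:
  im,d=ctrl.get_image(n); cv2.imwrite(f'pics/{n}4.png',im if n=='wrist' else cv2.resize(im[215:335,240:440],None,fx=4,fy=4))
E
```

```text
t: 4.73
tool_pos: [0.5712, 0.0593, 0.0201]
tool_rot: [1.312, 1.14, -1.311]
contact_force: [-0.2, 1.0, 0.2]
opening: 0.085
t 4.73 tcp_c [147.3  -0.3  20.1] F_c [1.  0.3 0.2] open 85.0 q6 0.11
```

View pics/scene4.png

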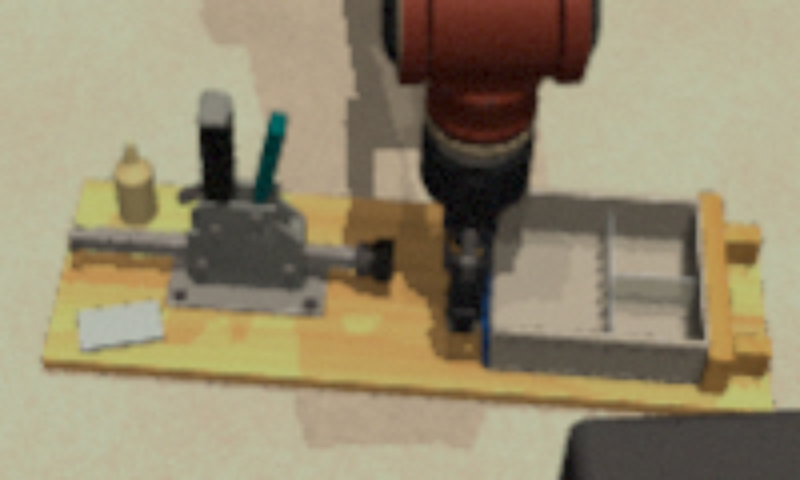

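View pics/wrist4.png

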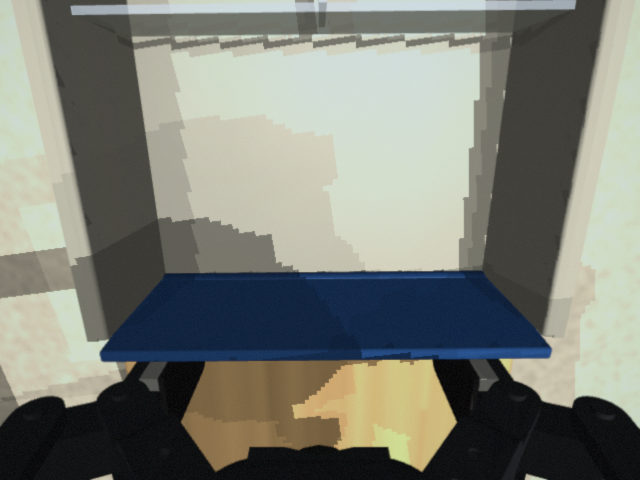

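```bash
for i in 1 2; do :; done; python3 -m handwheel '[1,0,0,-0.0015,0,0,0, 1,0,0,-0.003,0,0,0, 1,0,0,-0.004,0,0,0,1,0,0,-0.004,0,0,0]'; python3 -c "
from cl import *
st()"; python3 -m handwheel '[1,0,0,-0.001,0,0,0, 1,0,0,-0.002,0,0,0, 1,0,0,-0.002,0,0,0]'; python3 -c "
from cl import *
st()
for n in ['scene','wrist']:
  im,d=ctrl.get_image(n); cv2.imwrite(f'pics/{n}5.png',im if n=='wrist' else cv2.resize(im[215:335,240:440],None,fx=4,fy=4))"
```

```text
t: 5.17
tool_pos: [0.5718, 0.0622, 0.0202]
tool_rot: [1.312, 1.14, -1.312]
contact_force: [0.0, -0.1, 0.3]
opening: 0.0851
t 5.17 tcp_c [150.3  -0.4  20.2] F_c [-0.1 -0.   0.3] open 85.1 q6 0.12
t: 5.42
tool_pos: [0.572, 0.0631, 0.0203]
tool_rot: [1.309, 1.138, -1.313]
contact_force: [-0.7, -5.2, 0.6]
opening: 0.0852
t 5.42 tcp_c [151.2  -0.4  20.3] F_c [-5.2  0.   0.6] open 85.2 q6 0.12
```

View pics/wrist5.png

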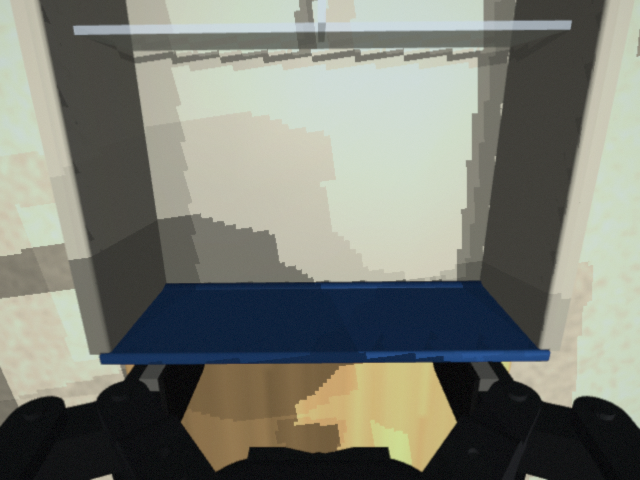

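```bash
python3 -m handwheel '[1,0,0,-0.001,0,0,0, 1,0,0,-0.0015,0,0,0, 1,0,0,-0.0015,0,0,0]'; python3 -c "
from cl import *
st()
for n in ['side','scene','wrist']:
  im,d=ctrl.get_image(n); cv2.imwrite(f'pics/{n}6.png',im if n=='wrist' else cv2.resize(im[215:335,240:440],None,fx=4,fy=4) if n=='scene' else im); np.savez(n+'6.npz',im=im,d=d,T=pose())"
```

```text
t: 5.77
tool_pos: [0.5719, 0.0633, 0.0203]
tool_rot: [1.306, 1.137, -1.314]
contact_force: [-2.4, -9.7, 2.6]
opening: 0.0854
t 5.77 tcp_c [151.3  -0.4  20.3] F_c [-10.    1.1   2.6] open 85.4 q6 0.12
```

View pics/wrist6.png

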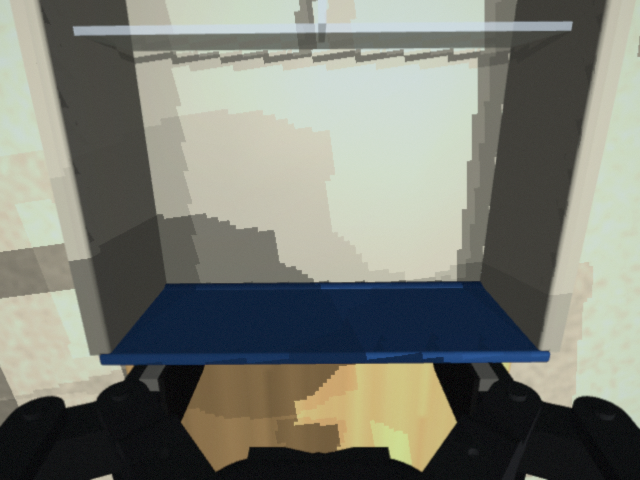

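View pics/scene6.png

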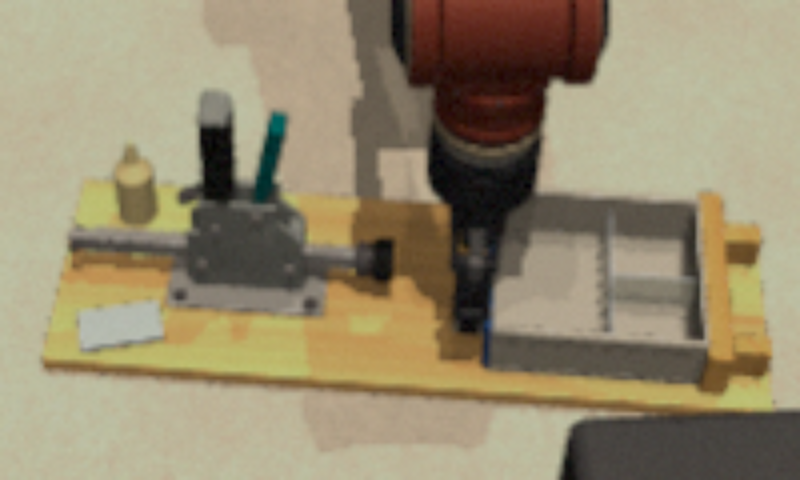

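```bash
python3 -m handwheel '[1,0,0,0.005,0,0,0, 1,0,0,0.015,0,0,0, 1,-0.01,0,0.022,0,0,0, 1,-0.045,0,0.022,0,0,0, 1,-0.085,0,0.022,0,0,0, 1,-0.125,0,0.022,0,0,0, 1,-0.165,0,0.022,7,0,0, 1,-0.2,0,0.022,14,0,0, 1,-0.23,0,0.022,21,0,0, 1,-0.24,0,0.022,28,0,0, 1,-0.24,0,0.022,35,0,0, 1,-0.24,0,0.022,42,0,0]'; python3 -c "
from cl import *
st(); go([-.0185,0,.26],180)"
```

```text
t: 6.92
tool_pos: [0.57, 0.0436, 0.2633]
tool_rot: [1.826, 0.654, -1.817]
contact_force: [-1.0, 0.2, -0.6]
opening: 0.0856
t 6.92 tcp_c [131.5  -1.1 263.3] F_c [ 0.1  1.1 -0.6] open 85.6 q6 0.83
shift [0.0032 0.1008 0.1112] turn [47.37 -0.26 -0.05]
```

```bash
python3 -m handwheel '[1,0,0.015,0.016,7,0,0, 1,0,0.03,0.033,14,0,0, 1,0.0032,0.045,0.05,21,0,0, 1,0.0032,0.06,0.067,28,0,0, 1,0.0032,0.075,0.083,35,0,0, 1,0.0032,0.09,0.099,42,0,0, 1,0.0032,0.1008,0.1112,47.4,0,0, 1,0.0032,0.1008,0.1112,47.4,0,0]'; python3 -c "
from cl import *
st(); go([-.0185,0,.141],180)
T=pose(); im,d=ctrl.get_image('wrist'); cv2.imwrite('pics/w7.png',im); np.savez('w7.npz',im=im,d=d,T=T)
im,d=ctrl.get_image('side'); cv2.imwrite('pics/s7.png',cv2.resize(im[130:380,250:450],None,fx=2.4,fy=2.4))
"
```

```text
t: 7.58
tool_pos: [0.5482, -0.1075, 0.2579]
tool_rot: [-2.152, 0.147, 2.15]
contact_force: [-0.1, -0.8, 0.5]
opening: 0.0854
t 7.58 tcp_c [-2.110e+01 -1.000e-01  2.579e+02] F_c [-0.8 -0.   0.5] open 85.4 q6 1.38
shift [ 0.1169 -0.0027  0.0002] turn [ 0.01 -0.05 -0.04]
```

View pics/w7.png

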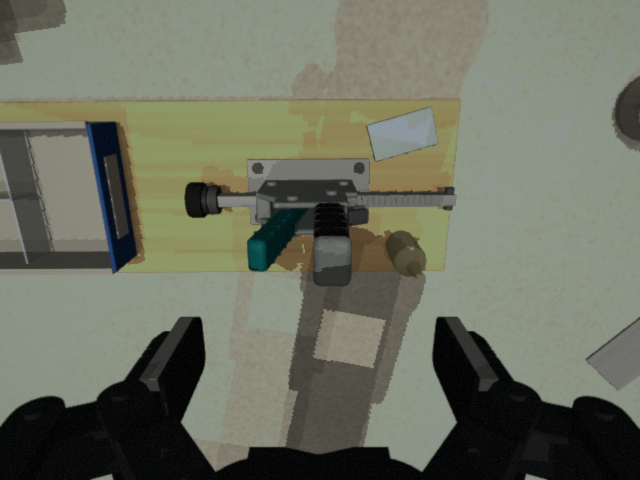

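View pics/s7.png

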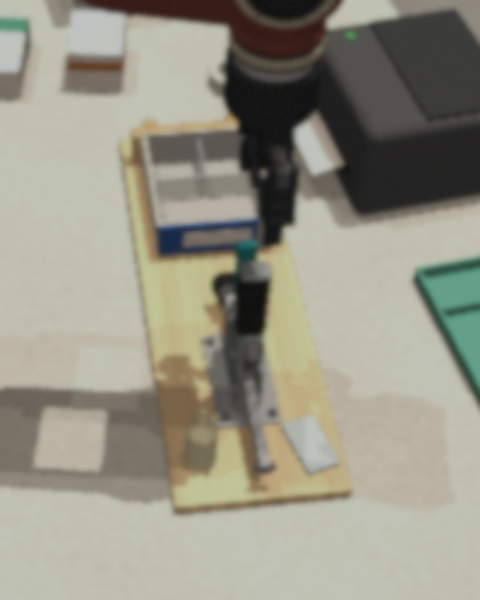

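Run:
```python
from cl import *
z=np.load('w7.npz');c=cam('wrist',z['T'])
print('handle',C(plane(c,[[332,260],[314,240],[351,240]],.201)).round(4).tolist(),'trig',C(plane(c,[[259,252],[248,266],[268,266]],.191)).round(4).tolist())
print('bar', C(plane(c,[[230,200],[440,199]],.047)).round(4).tolist(),'jaw',C(plane(c,[[187,199]],.047)).round(4))
print('panel top',C(plane(c,[[88,123],[113,272]],.065)).round(4).tolist(),'corner',C(plane(c,[[461,98]],.015)).round(4))
p=proj(c,[W([-.037,0,.201]),W([-.017,0,.201]),W([.023,0,.191])]);print(p.round(0))
```

```text
handle [[-0.0299, -0.0027, 0.201], [-0.0203, -0.014, 0.201], [-0.0397, -0.0139, 0.201]] trig [[0.0105, -0.0035, 0.191], [0.0171, 0.0049, 0.191], [0.0058, 0.0049, 0.191]]
bar [[0.0569, 0.0007, 0.047], [-0.132, -0.0, 0.047]] jaw [[ 0.0955 -0.0002  0.047 ]]
panel top [[0.1627, -0.067, 0.065], [0.164, 0.0632, 0.065]] corner [[-0.152  -0.0861  0.015 ]]
[[345. 265.]
 [308. 265.]
 [237. 258.]]
```

```bash
python3 -c "
from cl import *
st(); go([-.009,0,.141],180)"
```

```text
t 7.68 tcp_c [-1.880e+01 -1.000e-01  2.577e+02] F_c [-0.9  0.7 -0. ] open 85.4 q6 1.38
shift [ 0.1167 -0.0097  0.0002] turn [ 0.36 -0.05  0.04]
```

```bash
python3 -m handwheel '[1,0.02,-0.0097,0,0,0,0, 1,0.05,-0.0097,0,0,0,0, 1,0.08,-0.0097,0,0,0,0, 1,0.1,-0.0097,0,0,0,0, 1,0.11,-0.0097,0,0,0,0, 1,0.1167,-0.0097,0,0,0,0, 1,0.1167,-0.0097,0,0,0,0, 1,0.1167,-0.0097,0,0,0,0]'; python3 -c "
from cl import *
st()
im,d=ctrl.get_image('scene'); cv2.imwrite('pics/sc8.png',cv2.resize(im[195:315,230:390],None,fx=5,fy=5))
im,d=ctrl.get_image('wrist'); cv2.imwrite('pics/w8.png',im)
"
```

```text
t: 8.35
tool_pos: [0.5508, -0.0951, 0.1417]
tool_rot: [-2.157, 0.14, 2.153]
contact_force: [0.3, -0.5, -0.1]
opening: 0.0852
t 8.35 tcp_c [ -8.4  -1.  141.7] F_c [-0.4 -0.4 -0.1] open 85.2 q6 1.4
```

View pics/sc8.png

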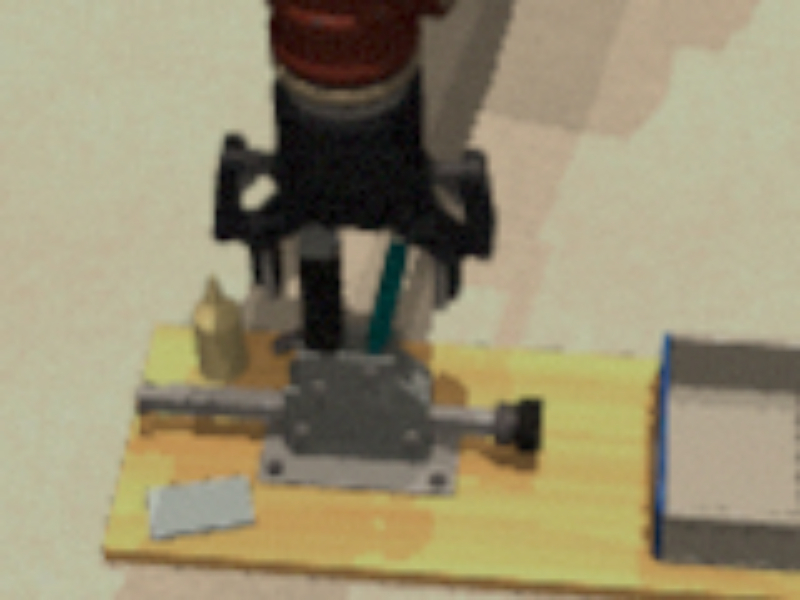

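View pics/w8.png

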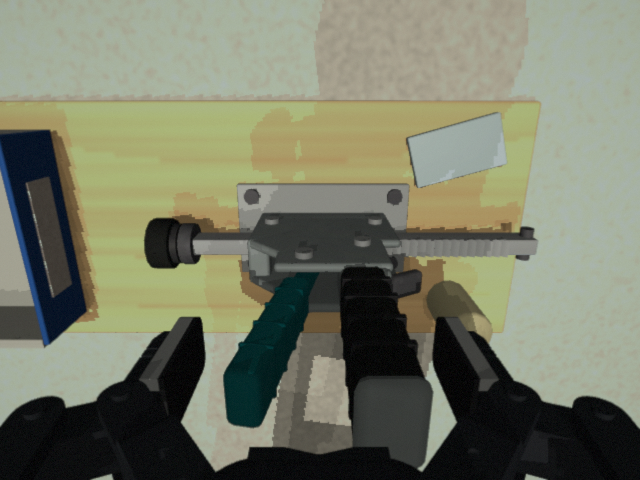

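```bash
python3 -m handwheel '[0.8,0,0,0,0,0,0, 0.7,0,0,0,0,0,0, 0.65,0,0.002,0,0,0,0, 0.6,0,0.004,0,0,0,0, 0.55,0,0.006,0,0,0,0, 0.5,0,0.008,0,0,0,0, 0.45,0,0.010,0,0,0,0, 0.42,0,0.011,0,0,0,0, 0.42,0,0.011,0,0,0,0, 0.42,0,0.011,0,0,0,0]' 20; python3 -c "
from cl import *
st()
im,d=ctrl.get_image('scene'); cv2.imwrite('pics/sc9.png',cv2.resize(im[195:315,230:390],None,fx=5,fy=5))
T=pose();im,d=ctrl.get_image('wrist'); cv2.imwrite('pics/w9.png',im); np.savez('w9.npz',im=im,d=d,T=T)
"
```

```text
t: 9.28
tool_pos: [0.55, -0.106, 0.1436]
tool_rot: [-2.157, 0.14, 2.149]
contact_force: [-2.4, 1.4, 9.6]
opening: 0.0382
t 9.28 tcp_c [-19.4  -1.6 143.6] F_c [1.  2.6 9.6] open 38.2 q6 1.38
```

View pics/w9.png

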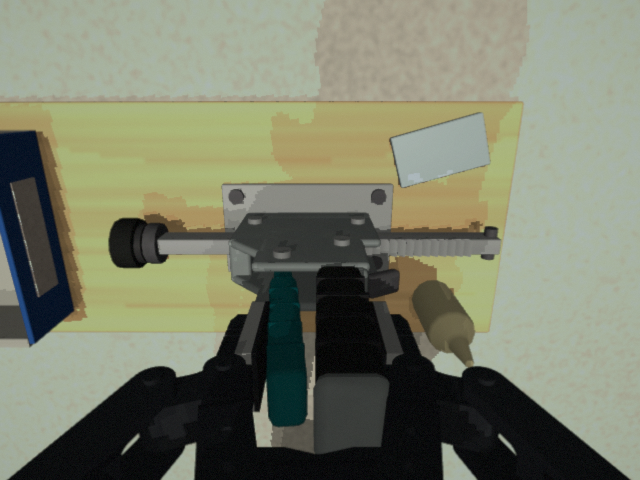

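```bash
cat > jaw.py <<'E'
from cl import *
import sys
def bar(tag,show=False):
    T=pose();im,d=ctrl.get_image('wrist');c=cam('wrist',T); np.savez(f'w{tag}.npz',im=im,d=d,T=T); cv2.imwrite(f'pics/w{tag}.png',im)
    st()
bar(sys.argv[1])
E
python3 - <<'E'
from cl import *
z=np.load('w9.npz');c=cam('wrist',z['T']); print(C(plane(c,[[110,244],[491,244],[37,235]],.047)).round(4))
E
python3 -m handwheel '[0.5,0,-0.003,0,0,0,0, 0.6,-0.001,-0.006,0,0,0,0, 0.7,-0.001,-0.01,0,0,0,0, 0.72,-0.001,-0.011,0,0,0,0, 0.72,-0.001,-0.011,0,0,0,0]' 20; python3 jaw.py 10
```

```text
[[ 0.1112  0.0012  0.047 ]
 [-0.1296  0.      0.047 ]
 [ 0.1564 -0.0046  0.047 ]]
t: 9.8
tool_pos: [0.5499, -0.0955, 0.1413]
tool_rot: [-2.154, 0.142, 2.155]
contact_force: [-1.3, -3.4, 1.2]
opening: 0.0613
t 9.85 tcp_c [-9.000e+00 -1.000e-01  1.413e+02] F_c [-4.6  0.5  1.5] open 61.6 q6 1.4
```

View pics/w10.png

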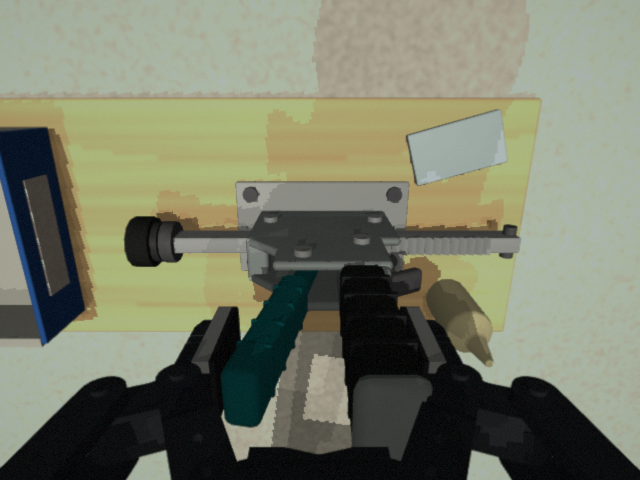

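```bash
python3 - <<'E'
from cl import *
for n,u in [('w10',[[125,241],[518,243]]),('w7',[[187,199],[455,198]])]:
    z=np.load(n+'.npz');c=cam('wrist',z['T']); print(n,C(plane(c,u,.047)).round(4).tolist())
E
python3 -m handwheel '[0.64,-0.001,0.002,0,0,0,0, 0.56,-0.002,0.005,0,0,0,0, 0.48,-0.003,0.008,0,0,0,0, 0.42,-0.003,0.011,0,0,0,0, 0.42,-0.003,0.011,0,0,0,0, 0.42,-0.003,0.011,0,0,0,0, 0.42,-0.003,0.011,0,0,0,0]' 20; python3 jaw.py 11; python3 -m handwheel '[0.5,0.001,-0.003,0,0,0,0, 0.6,0.002,-0.006,0,0,0,0, 0.7,0.003,-0.01,0,0,0,0, 0.76,0.003,-0.011,0,0,0,0, 0.76,0.003,-0.011,0,0,0,0]' 20; python3 jaw.py 12
```

```text
w10 [[0.1102, 0.0002, 0.047], [-0.1354, 0.0004, 0.047]]
w7 [[0.0955, -0.0002, 0.047], [-0.1454, -0.0009, 0.047]]
t: 10.43
tool_pos: [0.5488, -0.106, 0.1457]
tool_rot: [-2.154, 0.14, 2.152]
contact_force: [-3.5, -3.2, 6.3]
opening: 0.0376
t 10.48 tcp_c [-19.5  -0.5 145.7] F_c [-4.3  2.4  6.2] open 37.8 q6 1.38
t: 10.9
tool_pos: [0.5496, -0.0943, 0.1406]
tool_rot: [-2.153, 0.138, 2.155]
contact_force: [0.8, -0.9, 0.9]
opening: 0.065
t 10.95 tcp_c [ -7.8   0.3 140.6] F_c [-0.1 -0.6 -0.7] open 64.5 q6 1.4
```

View pics/w12.png

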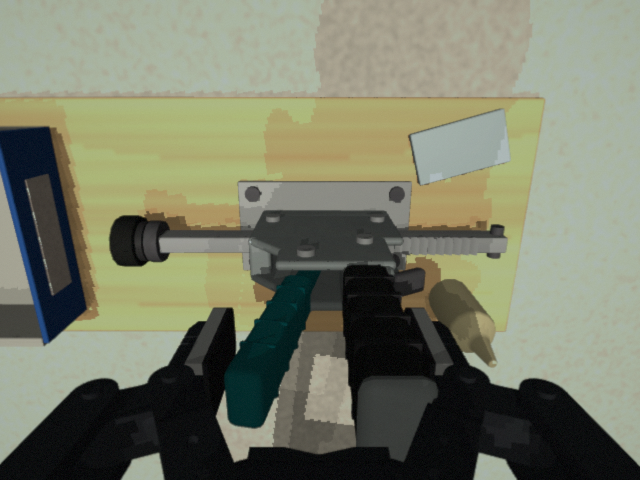

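```bash
python3 -m handwheel '[0.64,-0.001,0.003,0,0,0,0, 0.56,-0.002,0.006,0,0,0,0, 0.48,-0.003,0.009,0,0,0,0, 0.42,-0.003,0.011,0,0,0,0, 0.42,-0.003,0.011,0,0,0,0, 0.42,-0.003,0.011,0,0,0,0, 0.5,-0.002,0.008,0,0,0,0, 0.6,-0.001,0.005,0,0,0,0, 0.7,0,0.001,0,0,0,0, 0.76,0,0,0,0,0,0, 0.76,0,0,0,0,0,0]' 20; python3 jaw.py 13;  python3 -m handwheel '[0.64,-0.001,0.003,0,0,0,0, 0.56,-0.002,0.006,0,0,0,0, 0.48,-0.003,0.009,0,0,0,0, 0.42,-0.003,0.011,0,0,0,0, 0.42,-0.003,0.011,0,0,0,0, 0.42,-0.003,0.011,0,0,0,0, 0.5,-0.002,0.008,0,0,0,0, 0.6,-0.001,0.005,0,0,0,0, 0.7,0,0.001,0,0,0,0, 0.76,0,0,0,0,0,0, 0.76,0,0,0,0,0,0]' 20; python3 jaw.py 14
```

```text
t: 11.87
tool_pos: [0.5497, -0.0943, 0.1407]
tool_rot: [-2.153, 0.139, 2.155]
contact_force: [0.1, -0.2, -0.7]
opening: 0.0652
t 11.92 tcp_c [ -8.    0.2 140.7] F_c [ 0.6 -0.7 -0.1] open 64.8 q6 1.4
t: 12.83
tool_pos: [0.5498, -0.0945, 0.1408]
tool_rot: [-2.153, 0.139, 2.155]
contact_force: [0.2, 0.6, 0.6]
opening: 0.0651
t 12.88 tcp_c [-8.100e+00  1.000e-01  1.409e+02] F_c [ 0.4 -0.3  0.4] open 65.1 q6 1.4
```

View pics/w14.png

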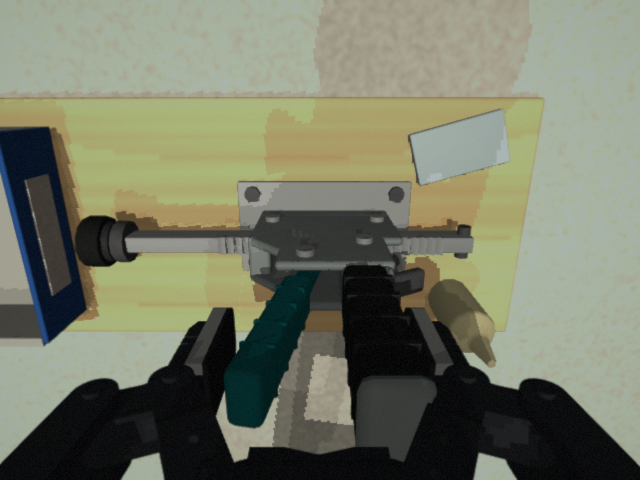

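```bash
python3 -m handwheel '[0.64,-0.001,0.003,0,0,0,0, 0.56,-0.002,0.006,0,0,0,0, 0.48,-0.003,0.009,0,0,0,0, 0.42,-0.003,0.011,0,0,0,0, 0.42,-0.003,0.011,0,0,0,0, 0.42,-0.003,0.011,0,0,0,0, 0.5,-0.002,0.008,0,0,0,0, 0.6,-0.001,0.005,0,0,0,0, 0.7,0,0.001,0,0,0,0, 0.76,0,0,0,0,0,0, 0.76,0,0,0,0,0,0]' 20; python3 jaw.py 15;  python3 -m handwheel '[0.64,-0.001,0.003,0,0,0,0, 0.56,-0.002,0.006,0,0,0,0, 0.48,-0.003,0.009,0,0,0,0, 0.42,-0.003,0.011,0,0,0,0, 0.42,-0.003,0.011,0,0,0,0, 0.42,-0.003,0.011,0,0,0,0, 0.5,-0.002,0.008,0,0,0,0, 0.6,-0.001,0.005,0,0,0,0, 0.7,0,0.001,0,0,0,0, 0.76,0,0,0,0,0,0, 0.76,0,0,0,0,0,0]' 20; python3 jaw.py 16
python3 -c "
from cl import *
im,d=ctrl.get_image('scene'); cv2.imwrite('pics/sc16.png',cv2.resize(im[215:335,280:440],None,fx=5,fy=5,interpolation=cv2.INTER_CUBIC)); np.savez('sc16.npz',im=im,d=d)
im,d=ctrl.get_image('side'); cv2.imwrite('pics/sd16.png',cv2.resize(im[170:300,290:390],None,fx=5,fy=5,interpolation=cv2.INTER_CUBIC)[:600]); np.savez('sd16.npz',im=im,d=d)"
```

```text
t: 13.8
tool_pos: [0.5498, -0.0945, 0.1408]
tool_rot: [-2.153, 0.139, 2.155]
contact_force: [0.2, 0.1, 0.4]
opening: 0.0649
t 13.85 tcp_c [-8.200e+00  1.000e-01  1.409e+02] F_c [-0.   0.2  0. ] open 65.0 q6 1.4
t: 14.77
tool_pos: [0.5497, -0.0945, 0.1408]
tool_rot: [-2.153, 0.139, 2.155]
contact_force: [-0.1, -0.2, -0.2]
opening: 0.065
t 14.82 tcp_c [-8.200e+00  1.000e-01  1.409e+02] F_c [-0.5  0.9 -0.7] open 64.8 q6 1.4
```

View pics/w16.png

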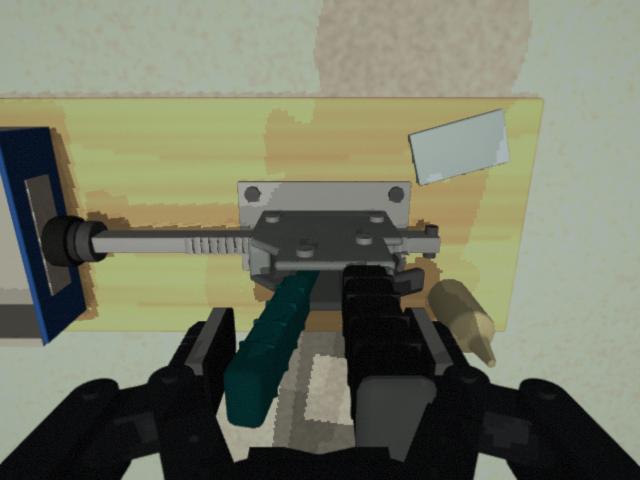

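View pics/sc16.png

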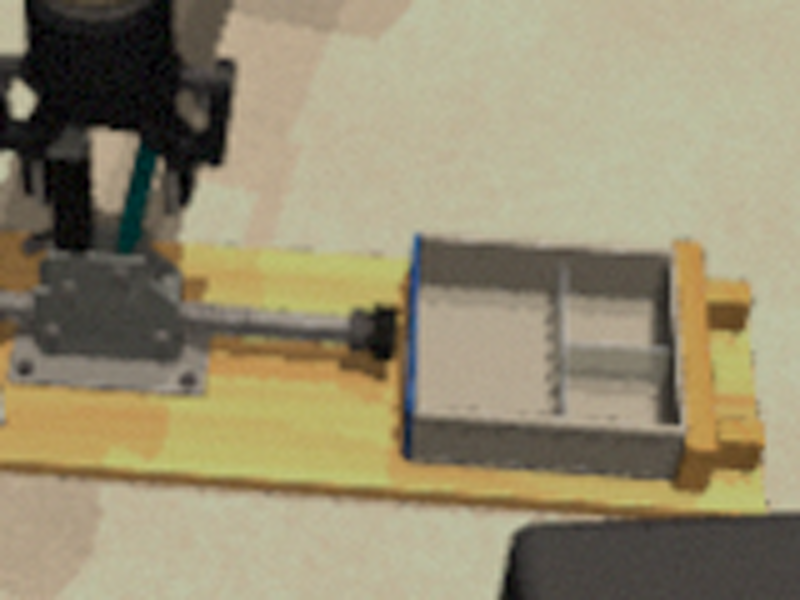

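```bash
python3 -m handwheel '[0.64,-0.001,0.003,0,0,0,0, 0.58,-0.002,0.005,0,0,0,0, 0.54,-0.0025,0.007,0,0,0,0, 0.50,-0.003,0.009,0,0,0,0, 0.46,-0.003,0.0105,0,0,0,0, 0.43,-0.003,0.011,0,0,0,0, 0.42,-0.003,0.011,0,0,0,0, 0.42,-0.003,0.011,0,0,0,0]' 20; python3 jaw.py 17
python3 -c "
from cl import *
im,d=ctrl.get_image('scene'); cv2.imwrite('pics/sc17.png',cv2.resize(im[215:335,280:440],None,fx=5,fy=5,interpolation=cv2.INTER_CUBIC)); np.savez('sc17.npz',im=im,d=d)"
```

```text
t: 15.58
tool_pos: [0.5488, -0.1052, 0.1455]
tool_rot: [-2.153, 0.137, 2.152]
contact_force: [-2.5, 2.8, 6.2]
opening: 0.039
t 15.63 tcp_c [-18.7  -0.4 145.5] F_c [1.7 3.5 7.1] open 39.2 q6 1.38
```

View pics/w17.png

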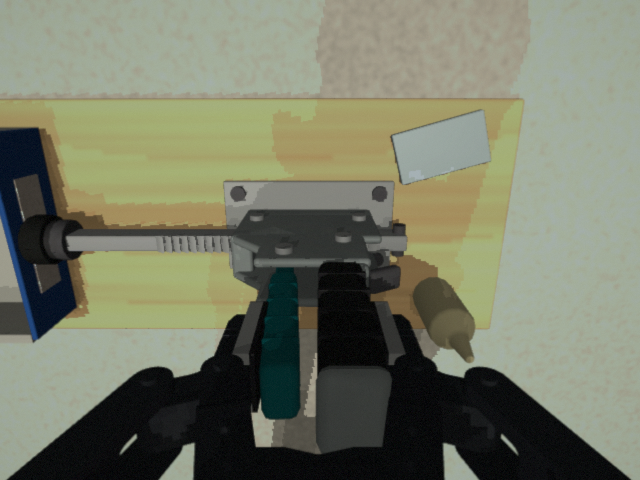

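View pics/sc17.png

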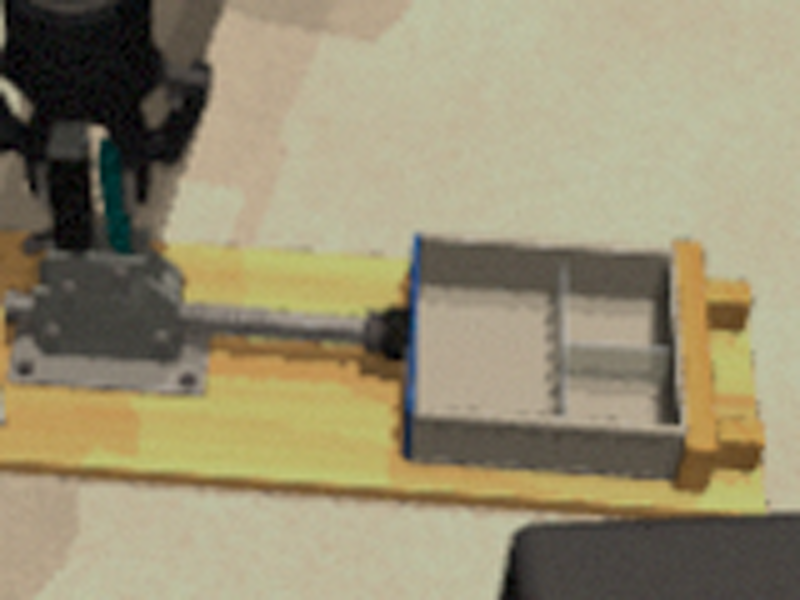

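Run:
```python
from h import *
a=[]
for n in ['w14','w16','w17']:
    im=np.load(n+'.npz')['im']; a.append(cv2.resize(im[205:275,0:200],None,fx=4,fy=2.8,interpolation=cv2.INTER_CUBIC))
cv2.imwrite('pics/cmp.png',cv2.convertScaleAbs(np.vstack(a),alpha=1.6,beta=20))
```

```text
(no output)
```

View pics/cmp.png

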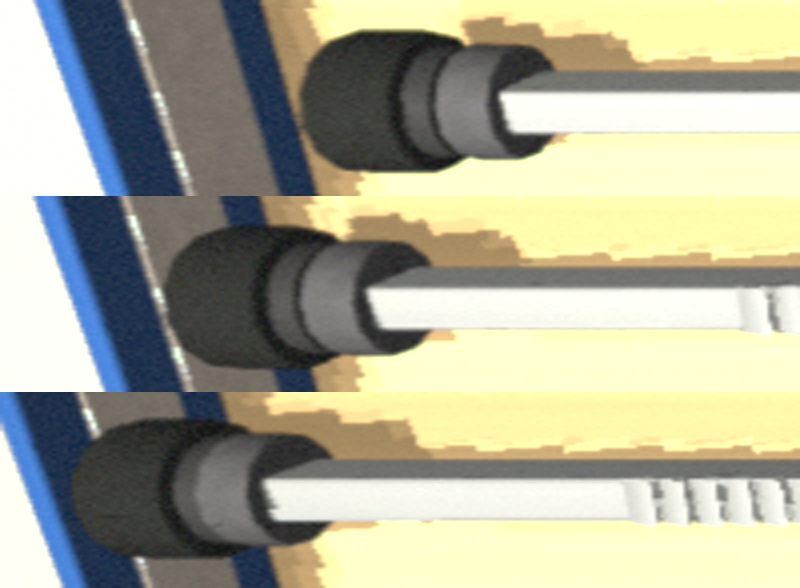

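```bash
python3 -m handwheel '[0.36,0,0,0,0,0,0, 0.30,0,0,0,0,0,0, 0.30,0,0,0,0,0,0, 0.30,0,0,0,0,0,0]' 20; python3 jaw.py 18
python3 - <<'E'
from h import *
a=[]
for n in ['w16','w17','w18']:
    im=np.load(n+'.npz')['im']; a.append(cv2.resize(im[205:275,0:200],None,fx=4,fy=2.8,interpolation=cv2.INTER_CUBIC))
cv2.imwrite('pics/cmp2.png',cv2.convertScaleAbs(np.vstack(a),alpha=1.6,beta=20))
E
```

```text
t: 16.02
tool_pos: [0.5488, -0.1052, 0.1455]
tool_rot: [-2.153, 0.137, 2.152]
contact_force: [-3.1, 3.7, 5.9]
opening: 0.0395
t 16.07 tcp_c [-18.7  -0.3 145.5] F_c [2.2 3.9 6.6] open 39.0 q6 1.38
```

View pics/cmp2.png

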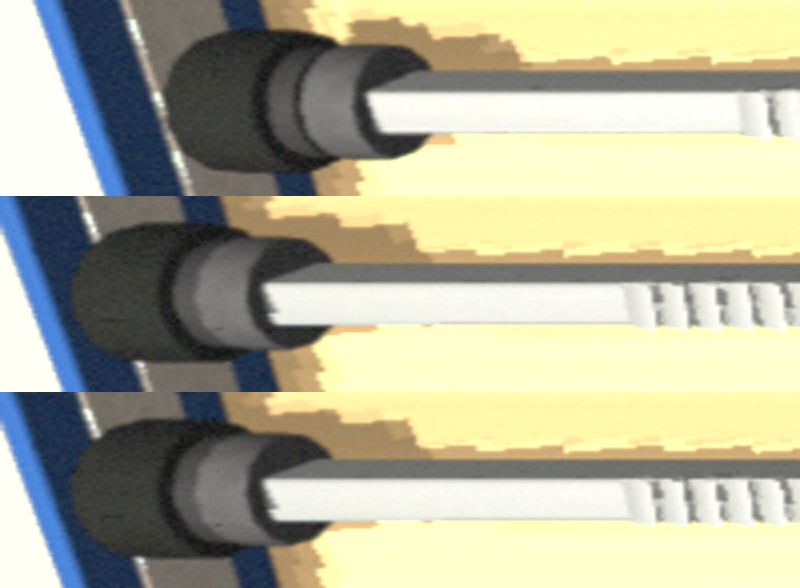

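```bash
python3 -m handwheel '[0.30,0,0,0,0,0,0, 0.30,0,0,0,0,0,0, 0.30,0,0,0,0,0,0]' 24; python3 jaw.py 19
python3 - <<'E'
from h import *
a=[]
for n in ['w16','w18','w19']:
    im=np.load(n+'.npz')['im']; a.append(cv2.resize(im[205:275,0:200],None,fx=4,fy=2.8,interpolation=cv2.INTER_CUBIC))
cv2.imwrite('pics/cmp3.png',cv2.convertScaleAbs(np.vstack(a),alpha=1.6,beta=20))
E
```

```text
t: 16.32
tool_pos: [0.5487, -0.1059, 0.1456]
tool_rot: [-2.153, 0.139, 2.153]
contact_force: [-4.3, 0.3, 7.3]
opening: 0.0378
t 16.37 tcp_c [-19.4  -0.3 145.6] F_c [0.5 3.9 7.2] open 38.0 q6 1.38
```

View pics/cmp3.png

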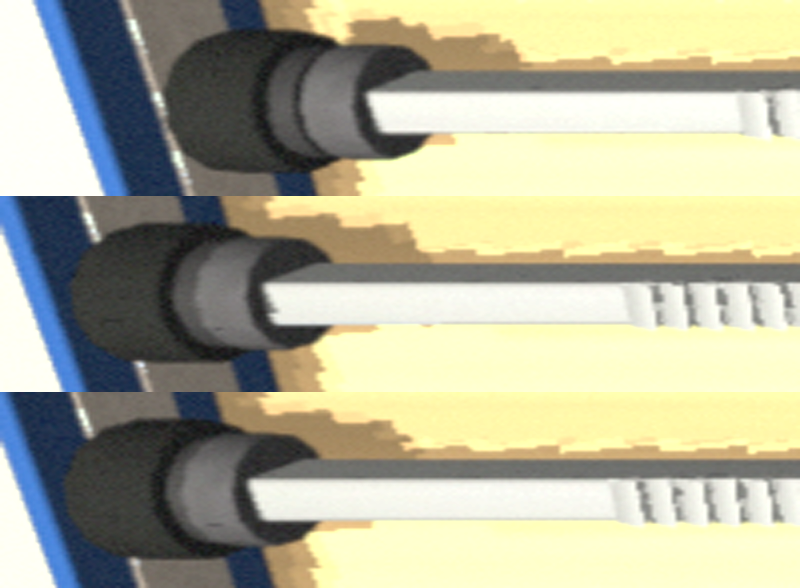

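Run:
```python
from cl import *
# crop px: x/4, y -> 205+y/2.8 ; bar start top-left corner at z=.055 ; disc left silhouette
P={'w14':([500,93],[302,100],[433,100]),'w16':([368,93],[165,100],[298,100]),'w17':([262,283-196],[72,295-196],None),'w19':([248,480-392],[66,492-392],None)}
for n,(b,j,_) in P.items():
    z=np.load(n+'.npz');c=cam('wrist',z['T']); f=lambda p:[[p[0]/4,205+p[1]/2.8]]
    B=C(plane(c,f(b),.055))[0,0]; J=C(plane(c,f(j),.058))[0,0]; print(n,(B*1000).round(1),(J*1000).round(1),((J-B)*1000).round(1), C(c[3]).round(3))
```

```text
w14 106.9 135.2 28.3 [-0.009 -0.082  0.283]
w16 126.7 155.6 28.8 [-0.009 -0.082  0.283]
w17 135.4 163.1 27.7 [-0.02  -0.083  0.288]
w19 136.7 163.1 26.4 [-0.021 -0.083  0.288]
```

Run:
```python
from h import *
a=[]
for n,x0,y0 in [('w12',105,0),('w14',72,0),('w16',38,0),('w17',15,-1),('w19',13,-1)]:
    im=np.load(n+'.npz')['im']; r=im[212+y0:268+y0,x0:x0+72]
    r=cv2.convertScaleAbs(r,alpha=2.2,beta=10); a.append(cv2.resize(r,None,fx=5,fy=5,interpolation=cv2.INTER_CUBIC))
a.append(a[2])
cv2.imwrite('pics/z.png',cv2.resize(np.vstack([np.hstack(a[2:4]),np.hstack([a[1],a[4]])]),(720,560)))
```

```text
(no output)
```

View pics/z.png

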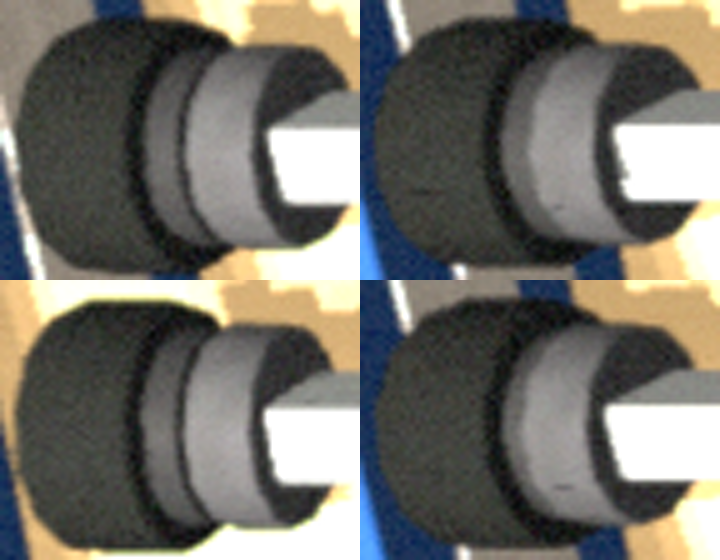

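```bash
python3 -m handwheel '[0.30,0,0,0,0,0,0, 0.30,0,0,0,0,0,0, 0.30,0,0,0,0,0,0]' 27; python3 jaw.py 20
python3 - <<'E'
from h import *
a=[]
for n,x0,y0 in [('w16',38,0),('w17',15,-1),('w19',13,-1),('w20',13,-1)]:
    im=np.load(n+'.npz')['im']; r=im[212+y0:268+y0,x0:x0+72]
    r=cv2.convertScaleAbs(r,alpha=2.2,beta=10); a.append(cv2.resize(r,None,fx=5,fy=5,interpolation=cv2.INTER_CUBIC))
cv2.imwrite('pics/z20.png',cv2.resize(np.vstack([np.hstack(a[:2]),np.hstack(a[2:])]),(720,560)))
E
```

```text
t: 16.62
tool_pos: [0.5487, -0.106, 0.1457]
tool_rot: [-2.153, 0.14, 2.153]
contact_force: [-4.1, -0.8, 7.4]
opening: 0.0379
t 16.67 tcp_c [-19.5  -0.4 145.7] F_c [-0.8  5.2  6.9] open 37.4 q6 1.38
```

View pics/z20.png

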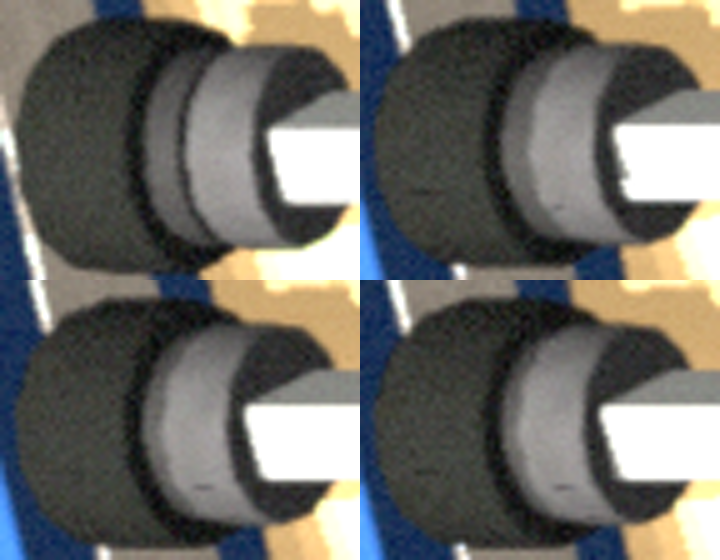

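```bash
python3 -m handwheel '[0.45,0.001,-0.002,0,0,0,0, 0.5,0.001,-0.003,0,0,0,0, 0.6,0.002,-0.006,0,0,0,0, 0.7,0.003,-0.01,0,0,0,0, 0.76,0.003,-0.011,0,0,0,0, 0.76,0.003,-0.011,0,0,0,0]' 20; python3 jaw.py 21
python3 - <<'E'
from h import *
a=[]
for n,x0,y0 in [('w14',72,0),('w16',38,0),('w20',13,-1),('w21',20,0)]:
    im=np.load(n+'.npz')['im']; r=im[212+y0:268+y0,x0:x0+72]
    r=cv2.convertScaleAbs(r,alpha=2.2,beta=10); a.append(cv2.resize(r,None,fx=5,fy=5,interpolation=cv2.INTER_CUBIC))
cv2.imwrite('pics/z21.png',cv2.resize(np.vstack([np.hstack(a[:2]),np.hstack(a[2:])]),(720,560)))
E
```

```text
t: 17.17
tool_pos: [0.5497, -0.0946, 0.1408]
tool_rot: [-2.153, 0.139, 2.155]
contact_force: [0.0, -1.0, -0.5]
opening: 0.0645
t 17.22 tcp_c [-8.200e+00  1.000e-01  1.409e+02] F_c [-0.4  0.1  0.1] open 64.8 q6 1.4
```

View pics/z21.png

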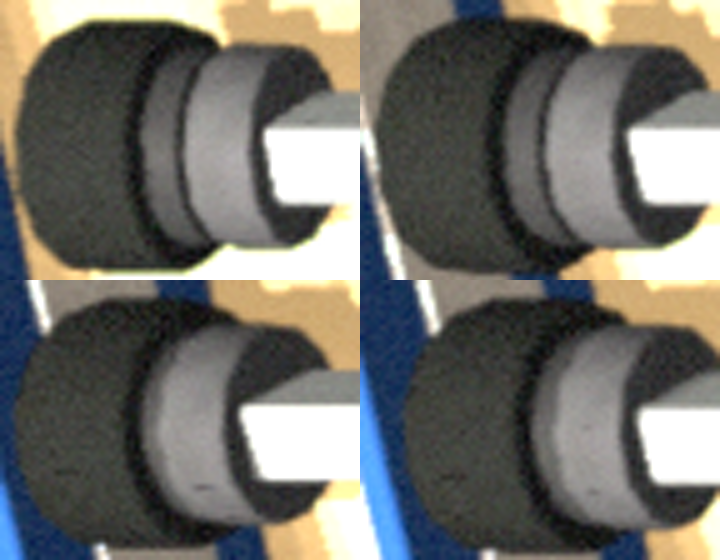

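View pics/w21.png

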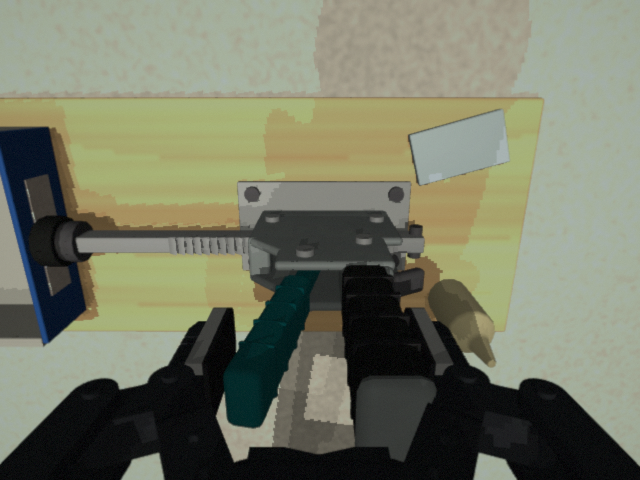

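```bash
python3 -m handwheel '[0.70,-0.0005,0.001,0,0,0,0, 0.67,-0.001,0.002,0,0,0,0, 0.65,-0.001,0.0025,0,0,0,0, 0.63,-0.001,0.003,0,0,0,0, 0.61,-0.001,0.003,0,0,0,0, 0.58,-0.001,0.003,0,0,0,0, 0.58,-0.001,0.003,0,0,0,0]' 20; python3 jaw.py 22;  python3 -m handwheel '[0.58,0,0,0,0,0,0, 0.58,0,0,0,0,0,0]' 24; python3 jaw.py 23
```

```text
t: 17.8
tool_pos: [0.5498, -0.0997, 0.144]
tool_rot: [-2.156, 0.144, 2.155]
contact_force: [-3.8, -5.2, 7.6]
opening: 0.051
t 17.85 tcp_c [-13.1  -0.6 144. ] F_c [-7.3  4.2  7.3] open 50.8 q6 1.39
t: 18.02
tool_pos: [0.5497, -0.1, 0.1441]
tool_rot: [-2.156, 0.145, 2.155]
contact_force: [-5.4, -8.0, 6.8]
opening: 0.0498
t 18.07 tcp_c [-13.5  -0.6 144.1] F_c [-8.6  4.   8.1] open 49.9 q6 1.39
```

```bash
cat > z.py <<'E'
from h import *
import sys
a=[]
for s in sys.argv[2:]:
    n,x0,y0=s.split(',');x0=int(x0);y0=int(y0)
    im=np.load(n+'.npz')['im']; r=im[212+y0:268+y0,x0:x0+72]
    r=cv2.convertScaleAbs(r,alpha=2.2,beta=10); a.append(cv2.resize(r,None,fx=5,fy=5,interpolation=cv2.INTER_CUBIC))
cv2.imwrite(sys.argv[1],cv2.resize(np.vstack([np.hstack(a[:2]),np.hstack(a[2:])]),(720,560)))
E
python3 z.py pics/z23.png w16,38,0 w21,20,0 w22,20,0 w23,20,0
```

```text
(no output)
```

View pics/z23.png

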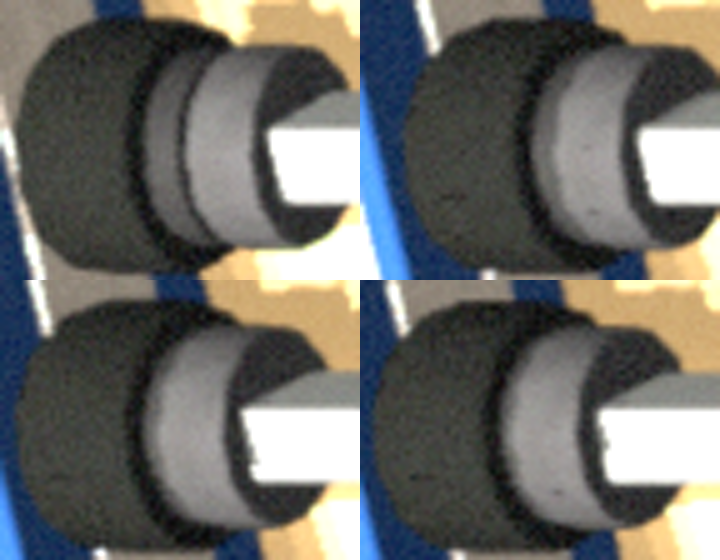

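Run:
```python
from cl import *
# name,x0,y0, barstart(x,y in 5x crop), disc left x, disc rear rim x
for n,x0,y0,b,j,r in [('w14',72,0,(265,128),15,130),('w16',38,0,(268,128),18,130),('w21',20,0,(278,126),45,161),('w20',13,-1,(240,126),16,127),('w22',20,0,(243,128),18,128),('w23',20,0,(239,128),15,127)]:
    z=np.load(n+'.npz');c=cam('wrist',z['T']); f=lambda x,y:[[x0+x/5-.4,212+y0+y/5-.4]]
    X=lambda x,y,h:C(plane(c,f(x,y),h))[0,0]*1000
    B,J,R=X(b[0],b[1],.055),X(j,140,.055),X(r,150,.061); print(n,round(B,1),round(J,1),round(R,1),'J-B',round(J-B,1),'R-B',round(R-B,1))
```

```text
w14 107.1 137.5 120.3 J-B 30.4 R-B 13.3
w16 127.1 157.6 140.3 J-B 30.5 R-B 13.2
w21 136.6 165.1 147.1 J-B 28.6 R-B 10.5
w20 137.3 165.5 147.5 J-B 28.1 R-B 10.2
w22 137.3 165.1 147.7 J-B 27.8 R-B 10.3
w23 137.5 165.1 147.4 J-B 27.7 R-B 10.0
```

```bash
python3 -m handwheel '[0.58,0,0,0,0,0,0, 0.58,0,0,0,0,0,0, 0.58,0,0,0,0,0,0, 0.58,0,0,0,0,0,0, 0.58,0,0,0,0,0,0, 0.58,0,0,0,0,0,0, 0.58,0,0,0,0,0,0, 0.58,0,0,0,0,0,0, 0.58,0,0,0,0,0,0, 0.58,0,0,0,0,0,0, 0.58,0,0,0,0,0,0, 0.58,0,0,0,0,0,0]' 24; python3 jaw.py 24
python3 -c "
from cl import *
im,d=ctrl.get_image('scene'); cv2.imwrite('pics/sc24.png',cv2.resize(im[205:325,240:440],None,fx=4,fy=4,interpolation=cv2.INTER_CUBIC))"
python3 z.py pics/z24.png w16,38,0 w21,20,0 w23,20,0 w24,20,0
```

```text
t: 19.07
tool_pos: [0.5497, -0.1001, 0.1441]
tool_rot: [-2.156, 0.145, 2.155]
contact_force: [-4.5, -7.7, 7.4]
opening: 0.0501
t 19.12 tcp_c [-13.5  -0.6 144.1] F_c [-7.4  5.   6.8] open 50.2 q6 1.39
```

View pics/z24.png

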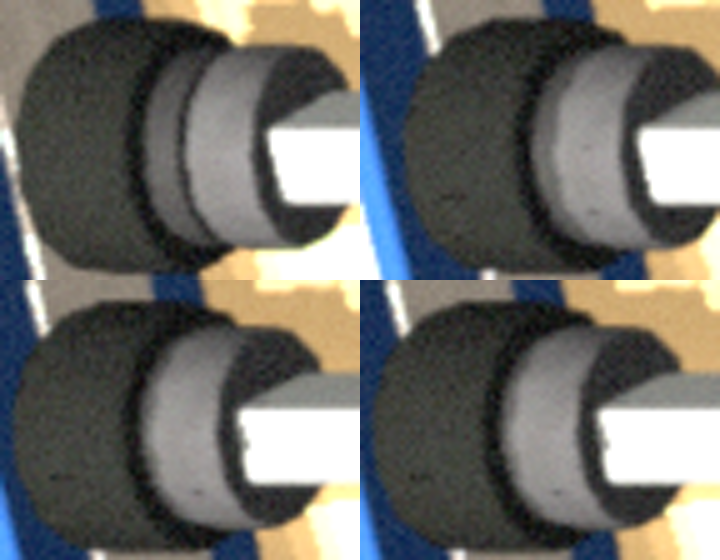

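View pics/sc24.png

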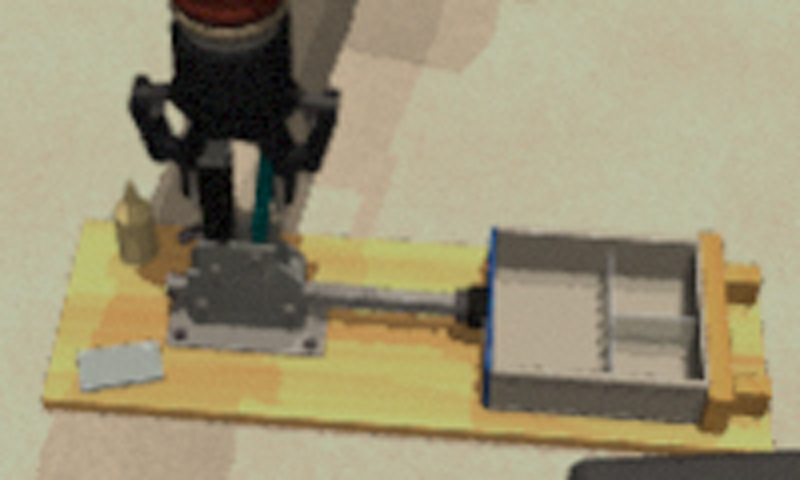

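View pics/w24.png

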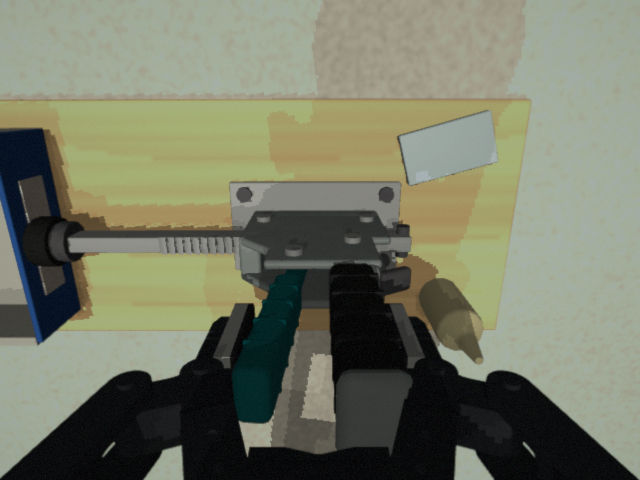

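```bash
python3 -m handwheel '[0.56,0,0,0,0,0,0, 0.56,0,0,0,0,0,0, 0.56,0,0,0,0,0,0, 0.56,0,0,0,0,0,0]' 26; python3 jaw.py 25; python3 z.py pics/z25.png w16,38,0 w21,20,0 w24,20,0 w25,20,0
```

```text
t: 19.5
tool_pos: [0.5497, -0.1009, 0.1444]
tool_rot: [-2.156, 0.147, 2.155]
contact_force: [-5.6, -9.6, 7.6]
opening: 0.0483
t 19.55 tcp_c [-14.3  -0.6 144.4] F_c [-10.5   3.7   7.1] open 48.7 q6 1.39
```

View pics/z25.png

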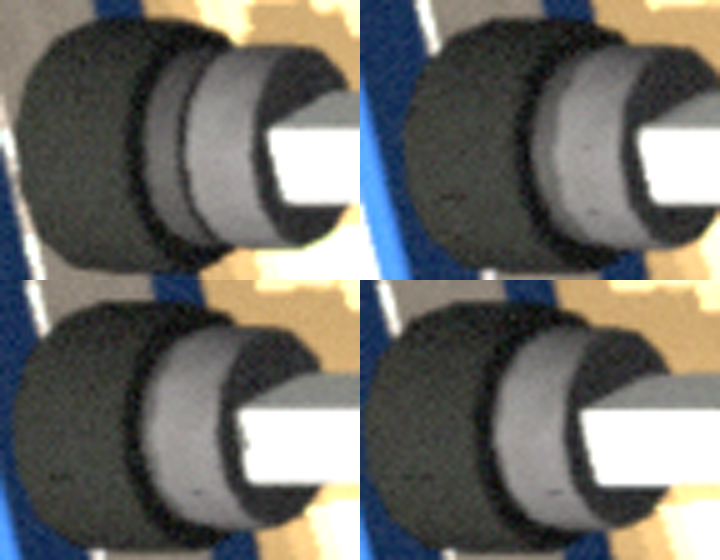

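```bash
python3 -m handwheel '[0.572,0,0,0,0,0,0, 0.572,0,0,0,0,0,0, 0.572,0,0,0,0,0,0, 0.572,0,0,0,0,0,0, 0.572,0,0,0,0,0,0, 0.572,0,0,0,0,0,0]' 26; python3 jaw.py 26; python3 z.py pics/z26.png w16,38,0 w24,20,0 w25,20,0 w26,20,0
```

```text
t: 20.05
tool_pos: [0.5497, -0.1006, 0.1442]
tool_rot: [-2.156, 0.146, 2.155]
contact_force: [-5.5, -8.2, 7.6]
opening: 0.0489
t 20.1 tcp_c [-14.   -0.6 144.2] F_c [-8.7  4.5  7.3] open 48.9 q6 1.39
```

View pics/z26.png

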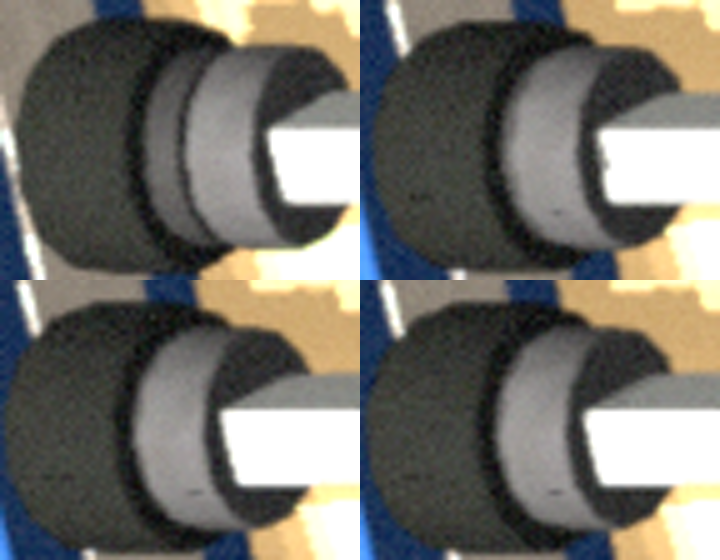

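```bash
python3 -c "
from cl import *
st(); print(ctrl.finish_job())"
```

```text
t 20.1 tcp_c [-14.   -0.6 144.2] F_c [-8.7  4.5  7.3] open 48.9 q6 1.39
the job is handed in; nothing more can be done
None
```

The blue panel stands shut and the rubber jaw is pressing it. I handed the job in at 20.1 s with the gripper still holding the trigger squeezed.

- **Folding:** I folded the panel up with the open fingers straddling the jaw, then pushed until the tray stopped moving. The force rose to about 10 N there with no further travel, so I took the tray as home against the stop.
- **Pumping:** Six full squeezes brought the jaw close to the panel. A seventh pressed it, but the pictures put the cushion at only about 2.5 mm. I let go, the bar held, and I took one more part squeeze.
- **Jaw pressure:** In the wrist pictures the cushion is pressed back about 3.7 mm, give or take 0.5 mm. The target is 2 to 5 mm. It held steady for a second at about 3 mm before a last small adjustment, and I gave the final setting only half a second before handing in.
- **Last pictures:** The panel was upright, the tray was at the stop, and the glue bottle and divider looked untouched. I took no final picture of the other objects on the bench; no move went near them.

**Checks that disagreed:**
- A simple force estimate from the 20 N grip predicted about 4 mm of cushion when the pictures showed 1 to 2 mm. I went by the pictures.
- At the end the trigger was only part squeezed, about 5 to 6 mm of its 17 mm.
- The arm carried a sideways force of about 9 N on the handle, well under the limit.

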